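# Fill the gaps in three mosaic rows with slate bars

### The arm

A 6-joint arm with a two-finger parallel gripper is mounted at the origin on the work surface. World frame = base frame: x ahead of the robot, y to its left, z up, the work surface at z = 0. Lengths are in m, angles in rad, forces in N, time in s.
With the tool pointing down it reaches from about 0.35 to 0.975 m from the base axis. Payload 4.9 kg.
Tool frame: the origin (TCP) lies on the front face of the gripper's body, between the roots of the fingers; the fingertips stand 73 mm ahead of it and the grasp point (between the pads) lies 54 mm ahead of it (r.grip_point_offset is the distance from the TCP to the grasp point, in m); x points along the fingers, y is the direction in which the jaws open and shut, and the axes are right-handed (so a half turn about x gives the same grasp; the last joint's range is limited). The gripper opens to 85 mm and grips with 20 to 120 N. Pads are 22 mm wide; open, the fingers measure 114 mm over their backs; the gripper's body (76 mm by 85 mm) begins 54 mm behind the grasp point. The pads swing forward as they close: fully open they stand 13 mm farther back than shut.
Start: joints at [-1.425, 0.053, 1.613, -0, 1.476, -0.119], TCP at [0.164, -0.603, 0.304] pointing down, gripper open.
Joint ranges: [-3.01, 3.01], [-1.01, 2.22], [0.06, 2.58], [-1.02, 4.17], [0.09, 2.62], [-3.14, 3.14]. Speed limits (rad/s): [2.57, 2.57, 3.14, 3.14, 3.14, 3.14].

### API

Orientations are given as a rotation vector (axis times angle).
In Python, from plant import r gives the robot as it stands. The module is installed in compiled form; this text tells all that it offers.
- The arm moves only by the tool play_rows, never from a script. Its argument "motion" is a list of rows, each an object with "travel": the shift along the tool's x, y, z in cm, a list of three; "twist": the turn, a rotation vector about the tool's x, y, z in rad, a list of three; "jaw": the opening, from 0 (shut) to 1 (fully open). In form: [{"travel": [dx, dy, dz], "twist": [ax, ay, az], "jaw": jaw}, ...]. A call has 1 to 20 rows; each row shifts and turns the pose as measured when the row begins, along the tool's axes as they then stand; what a row does not reach is not made up. A row lasts 1/8 s, in which the tool goes at most 62.5 mm and 10.7 degrees, less where a joint would pass 70% of its speed; a pose out of reach is approached as far as the arm can. A call with a gripper value outside its range is refused whole. The fingers move at their own pace and stop on an object; the grip force is fixed at half the most. Time passes only in rows, so rows that do not move let the fingers close. It gives the time, the measured TCP pose, the force and the opening at its end, in the units of the state.
- r.sense(): the state, without advancing time (a new reading comes with each control period).
- r.snapshot(name): name is "scene" or "top" or "wrist"; returns a dict with "frame" (420x560x3 uint8, red, green, blue), "mtx" (3x3 intrinsics, pixels), "D" ([k1, k2, p1, p2, k3] as OpenCV has them; the pictures are not rectified), "position" and "orientation" of the camera in the world. Camera axes: x right, y up, looking along -z (the intrinsics and any distortion apply to the point x, -y, -z); pixel columns grow to the right and rows downward; lengths in m; the calibration is good to about 2 mm. A picture is of the moment at which its call begins. There is no depth.
- r.sign_off(): hands the job in, once; it reports no verdict.
Trained networks look in a picture, given as the dict that the camera call returned (one of the last four; its "shot" number tells which), for a name from the list of things; names that differ only in an ending like _2 or _b are one class to them, and where a whole thing is asked for, a point or a joint stands for the part that bears it (a point fixed in the world has none). Each returns a list of dicts, best first, with "conf" (0 to 1); they miss things now and then, are a little off and sometimes report something else, mostly with a low value. They report only what shows in the picture. A call takes as long as a camera call. They do not tell look-alikes from the thing itself.
- r.search_frame(picture, name): "rect" ([left, top, width, height] in pixels, round what is visible of it).
The state is a dict: "clock": time; "joint_pos": joint angles; "joint_velocities": joint speeds; "joint_efforts": joint torques, N m; "tcp_pos": TCP position; "orientation": TCP orientation; "force": force on the tool from outside, world axes, zero at the start; "wrist_torque": the same for the moment, N m; "opening": finger opening in m.
Only numpy, scipy, OpenCV 4.12 (cv2) and the standard library are available. Lean on these libraries where they do the work, as an engineer would, in place of code of your own. Each camera call takes 0.05 s, during which the arm holds its last target.

### The job

Pick the three black slate bars out from among the pale ones and lay each in the gap of its own size on the three plywood boards, one after another: first the long bar in the long gap, then the medium bar in the medium gap, last the short bar in the short gap. Each bar must end up lying flat on its board, in line with its row and in the middle of the gap, and let go; set the bars down rather than dropping them, and leave the pale bars where they lie.

Things in the scene. Friction and masses are not known exactly. Their poses are not given: they have to be found in the camera images.
- slate_long_center (a point): the long black slate bar, loose on the bench at the start: 100 mm long, 36 mm wide, 34 mm high. Point at its centre (17 mm above its underside); its y axis runs along its length, x across its width, z up. Weighs 330 g give or take 15 %
- slate_medium_center (a point): the medium black slate bar, loose on the bench at the start: 75 mm long, 36 mm wide, 34 mm high. Point at its centre (17 mm above its underside); its y axis runs along its length, x across its width, z up. Weighs 248 g give or take 15 %
- slate_short_center (a point): the short black slate bar, loose on the bench at the start: 50 mm long, 36 mm wide, 34 mm high. Point at its centre (17 mm above its underside); its y axis runs along its length, x across its width, z up. Weighs 165 g give or take 15 %
- pale_long_center (a point): a pale grey bar, loose on the bench, the same size as the long slate bar (100 x 36 x 34 mm); not wanted in this job. Point at its centre, axes as for the slate bars
- pale_medium_center (a point): a pale grey bar, loose on the bench, the same size as the medium slate bar (75 x 36 x 34 mm); not wanted in this job. Point at its centre, axes as for the slate bars
- pale_short_center (a point): a pale grey bar, loose on the bench, the same size as the short slate bar (50 x 36 x 34 mm); not wanted in this job. Point at its centre, axes as for the slate bars
- gap_long (a point): the long gap, 120 mm long, between two pale end stones bonded in a row on a fixed plywood board (190 x 80, 8 mm thick, along each long edge a border of grey chips 8 wide, 3 high). End stones 24 long, 36 wide, 34 mm above the board; gap open at its sides. Point at the gap's centre on the board's top, 8 mm above the bench; y along the row, x across, z up. Boards differ only in gap length
- gap_medium (a point): the medium gap, 95 mm long, between two pale end stones bonded in a row on a fixed plywood board (190 x 80, 8 mm thick, along each long edge a border of grey chips 8 wide, 3 high). End stones 24 long, 36 wide, 34 mm above the board; gap open at its sides. Point at the gap's centre on the board's top, 8 mm above the bench; y along the row, x across, z up. Boards differ only in gap length
- gap_short (a point): the short gap, 70 mm long, between two pale end stones bonded in a row on a fixed plywood board (190 x 80, 8 mm thick, along each long edge a border of grey chips 8 wide, 3 high). End stones 24 long, 36 wide, 34 mm above the board; gap open at its sides. Point at the gap's centre on the board's top, 8 mm above the bench; y along the row, x across, z up. Boards differ only in gap length
Not all that is in view belongs to the job. Leave any green look-alike of the part that bears gap_long alone. Leave any turquoise look-alike of the part that bears slate_short_center alone.

How it is judged:
By the outcome, as a careful person would: the job done as asked, in the order asked, and still so for the second after the job is handed in, with the robot touching nothing.
It also fails if it takes over 83 s, if anything falls off the work surface, if the arm or the gripper's body presses on something with over 40 N, if the wrist force passes 120 N, or if a joint passes its speed limit or range.

## Working session

There is one attempt and no reset: what is moved stays moved. The work goes in short steps, Python scripts to look and compute and a tool call to move; the robot and the scene stay as the last step left them, time stands still between calls to the robot, and variables do not carry over. Pictures are saved under pics/ and viewed, and the job is handed in when it is done.

Besides the shell and the picture viewer there is one more tool, called in YAML: its name, and indented under it one key for each argument. play_rows: Moves the arm, as the interface text tells. Its arguments: {"type":"object","properties":{"motion":{"type":"array","items":{"type":"object","properties":{"travel":{"type":"array","items":{"type":"number"}},"twist":{"type":"array","items":{"type":"number"}},"jaw":{"type":"number"}}}}},"required":["motion"]}

```bash
mkdir -p pics; python3 - <<'E'
from plant import r
import cv2,numpy as np
print(r.sense()); print(r.grip_point_offset)
for n in("scene","top","wrist"):
    s=r.snapshot(n); cv2.imwrite(f"pics/{n}0.png",s["frame"][:,:,::-1])
    print(n,s["mtx"].tolist(),s["D"],s["position"],s["orientation"],s["shot"])
print(r.sense()["clock"])
E
```

```text
{'clock': 0.0, 'joint_pos': array([-1.42506982e+00,  5.33899986e-02,  1.61428030e+00,  4.81165199e-05,
        1.47602861e+00, -1.18981333e-01]), 'joint_velocities': array([-1.31878063e-04,  7.80524640e-04, -9.54107523e-05, -1.53373577e-04,
        2.76939026e-04, -1.59431212e-03]), 'joint_efforts': array([-8.27860072e-05, -3.93685842e+01, -3.70169699e+01, -1.51815393e-04,
        6.99008509e-03,  3.54837844e-06]), 'tcp_pos': array([ 0.16346928, -0.60275417,  0.30265051]), 'orientation': array([ 2.0810149 ,  0.27925385, -2.08097349]), 'force': array([ 0.61514471, -0.03651175, -0.26686528]), 'wrist_torque': array([-0.05734233, -0.03112948,  0.06682237]), 'opening': 0.08513083355527298}
0.0539
scene [[543.7149650362177, 0.0, 273.15272614584535], [0.0, 543.7149650362177, 219.53247183036493], [0.0, 0.0, 1.0]] [0.06138408 0.         0.         0.         0.        ] [ 1.23263213 -0.95300323  1.06089208] [0.81504328 0.31175957 0.69739132] 1
top [[535.7063596521026, 0.0, 281.8843226407351], [0.0, 535.7063596521026, 202.93592549518067], [0.0, 0.0, 1.0]] [0.02426118 0.         0.         0.         0.        ] [ 0.15350629 -0.05243105  1.6001328 ] [ 0.14395216 -0.15832893 -1.54231007] 2
wrist [[297.4848119768178, 0.0, 274.36944690374736], [0.0, 297.4848119768178, 210.53990138199262], [0.0, 0.0, 1.0]] [-0.05428066  0.          0.          0.          0.        ] [ 0.23209199 -0.58389812  0.37201445] [-0.24173631  0.18815316 -1.29707917] 3
0.15
```

View pics/scene0.png

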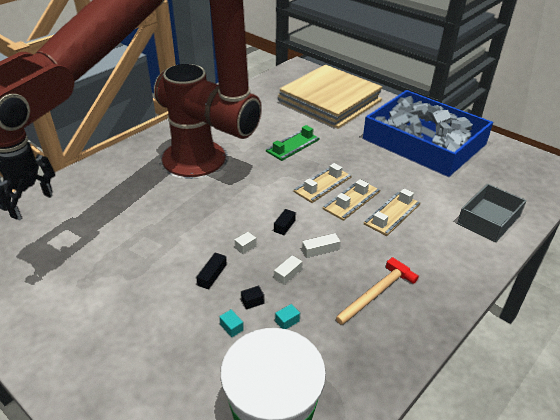

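View pics/top0.png

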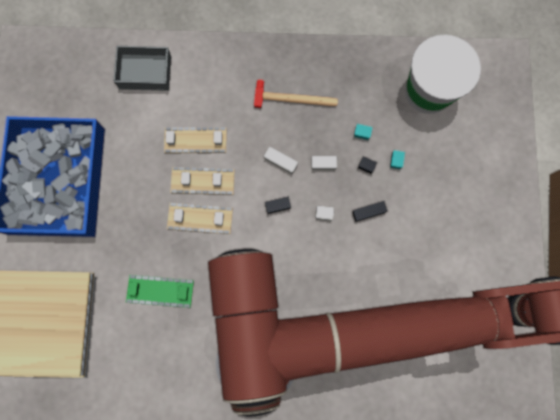

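View pics/wrist0.png

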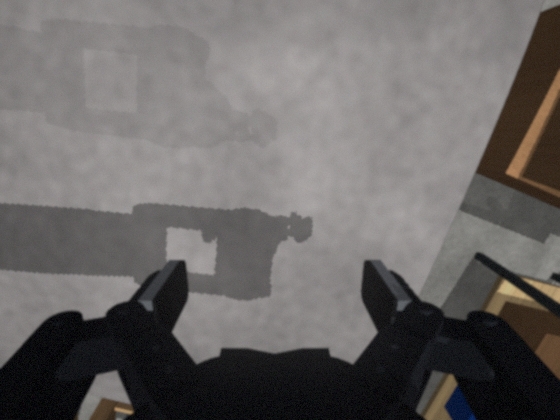

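The scene shows three black bars near (285,222), (211,270) and (252,297), three pale bars, three plywood boards, a green board and two turquoise blocks. In the top view the black bars are at (278,205), (369,211) and (368,165), with the boards near (196,140), (203,181) and (200,218). Next I'll detect them and triangulate.

```bash
cat > h.py <<'E'
from plant import r
import cv2,numpy as np
from scipy.spatial.transform import Rotation as R
def ray(s,uv):
    uv=np.asarray(uv,float).reshape(-1,1,2)
    n=cv2.undistortPoints(uv,np.array(s["mtx"]),np.array(s["D"])).reshape(-1,2)
    d=np.c_[n[:,0],-n[:,1],-np.ones(len(n))]
    return np.array(s["position"]),R.from_rotvec(s["orientation"]).apply(d)
def plane(s,uv,z):
    o,d=ray(s,uv); t=(z-o[2])/d[:,2]; return o+d*t[:,None]
def proj(s,P):
    P=np.atleast_2d(P); c=R.from_rotvec(s["orientation"]).inv().apply(P-s["position"])
    c=c*[1,-1,-1]
    return cv2.projectPoints(c.reshape(-1,1,3),np.zeros(3),np.zeros(3),np.array(s["mtx"]),np.array(s["D"]))[0].reshape(-1,2)
def tri(obs):
    A=np.zeros((3,3));b=np.zeros(3)
    for s,uv in obs:
        o,d=ray(s,uv);d=d[0]/np.linalg.norm(d[0]);M=np.eye(3)-np.outer(d,d);A+=M;b+=M@o
    return np.linalg.solve(A,b)
def save(s,name): cv2.imwrite(f"pics/{name}.png",s["frame"][:,:,::-1])
E
python3 - <<'E'
from h import *
s=r.snapshot("top");c=r.snapshot("scene")
for n in ["slate_long_center","slate_medium_center","slate_short_center","gap_long","gap_medium","gap_short"]:
    for k,i in(("top",s),("scene",c)):
        for d in r.search_frame(i,n)[:3]:
            x,y,w,h=d["rect"]; uv=(x+w/2,y+h/2)
            print(n,k,np.round(d["rect"]),round(d["conf"],2),plane(i,[uv],.017).round(3)[0])
print(tri([(s,(278,205)),(c,(285,222))]),tri([(s,(369,211)),(c,(211,270))]),tri([(s,(368,165)),(c,(252,297))]))
im=s["frame"][110:240,150:420]; cv2.imwrite("pics/topc.png",cv2.resize(im,None,fx=2.9,fy=2.9,interpolation=cv2.INTER_CUBIC)[:,:,::-1])
print(plane(s,[(196,140),(203,181),(200,218)],.008))
E
```

```text
slate_long_center top [350. 202.  37.  22.] 0.63 [ 0.437 -0.326  0.017]
slate_long_center scene [199. 253.  32.  34.] 0.58 [ 0.453 -0.322  0.017]
slate_medium_center top [265. 197.  27.  17.] 0.68 [ 0.455 -0.054  0.017]
slate_medium_center top [313. 206.  20.  13.] 0.67 [ 0.436 -0.188  0.017]
slate_medium_center scene [274. 207.  21.  28.] 0.8 [ 0.458 -0.049  0.017]
slate_medium_center scene [236. 232.  22.  23.] 0.53 [ 0.444 -0.19   0.017]
slate_short_center top [360. 154.  14.  18.] 0.75 [ 0.595 -0.321  0.017]
slate_short_center top [388. 149.  17.  17.] 0.7 [ 0.614 -0.412  0.017]
slate_short_center top [355. 125.  17.  16.] 0.68 [ 0.689 -0.311  0.017]
slate_short_center scene [223. 310.  23.  26.] 0.89 [ 0.614 -0.407  0.017]
slate_short_center scene [273. 304.  29.  24.] 0.59 [ 0.695 -0.306  0.017]
slate_short_center scene [240. 285.  22.  24.] 0.56 [ 0.588 -0.323  0.017]
gap_long top [124. 273.  69.  32.] 0.67 [0.199 0.288 0.017]
gap_long top [162. 125.  66.  30.] 0.65 [0.654 0.21  0.017]
gap_long scene [266. 124.  53.  39.] 0.62 [0.203 0.278 0.017]
gap_long scene [365. 186.  53.  51.] 0.57 [0.66  0.2   0.017]
gap_medium top [166. 201.  69.  34.] 0.93 [0.411 0.178 0.017]
gap_medium scene [291. 162.  61.  40.] 0.64 [0.419 0.17  0.017]
gap_medium scene [303. 233.  38.  23.] 0.25 [ 0.599 -0.052  0.017]
gap_short top [171. 167.  63.  24.] 0.89 [0.53  0.179 0.017]
gap_short scene [325. 180.  53.  41.] 0.69 [0.544 0.159 0.017]
[ 0.45805683 -0.05092183  0.01491371] [ 0.44453769 -0.32654865  0.01658277] [ 0.58843441 -0.32278059  0.01830197]
[[0.6566625  0.20615184 0.008     ]
 [0.52719035 0.17810686 0.008     ]
 [0.41287775 0.18135358 0.008     ]]
```

View pics/topc.png

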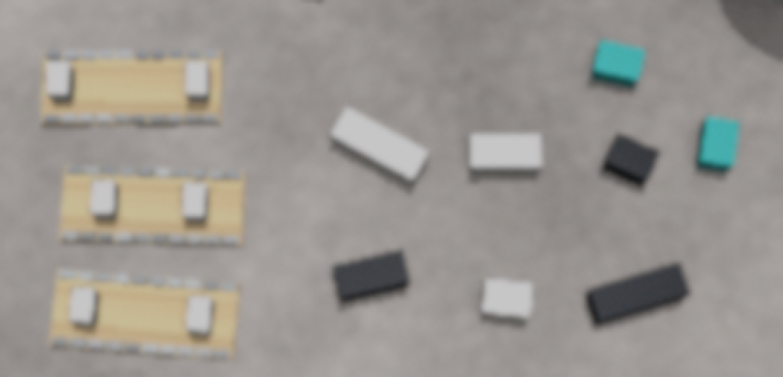

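```bash
cat >> h.py <<'E'
def yaw_R(psi):  # x down, y axis horizontal at angle psi
    x=np.array([0,0,-1.]);y=np.array([np.cos(psi),np.sin(psi),0]);return R.from_matrix(np.c_[x,y,np.cross(x,y)])
def plan(waypts,step=6.0,deg=9.5,psi0=None):
    """waypts: list of (x,y,z,psi or None). prints rows."""
    st=r.sense();p=np.array(st["tcp_pos"]);q=R.from_rotvec(st["orientation"])
    for w in waypts:
        t=np.array(w[:3]); s_=w[4] if len(w)>4 else step
        Rt=q if w[3] is None else yaw_R(w[3])
        dr=(q.inv()*Rt).as_rotvec(); n=max(1,int(np.ceil(np.linalg.norm(t-p)*100/s_)),int(np.ceil(np.degrees(np.linalg.norm(dr))/deg)))
        print("# to",np.round(w,4).tolist() if None not in w else w,"rows",n)
        for k in range(n):
            tr=q.inv().apply((t-p)/(n-k))*100; q2=q*R.from_rotvec((q.inv()*Rt).as_rotvec()/(n-k))
            print("{\"travel\":%s,\"twist\":%s}"%(np.round(tr,2).tolist(),np.round((q.inv()*q2).as_rotvec(),3).tolist()))
            p=p+(t-p)/(n-k);q=q2
def pose():
    st=r.sense();M=R.from_rotvec(st["orientation"]).as_matrix()
    print("t",round(st["clock"],2),"tcp",np.round(st["tcp_pos"],4),"psi",round(np.arctan2(M[1,1],M[0,1]),4),"down",M[:,0].round(3),"f",np.round(st["force"],1),"open",round(st["opening"],4),"j",np.round(st["joint_pos"],2));return st
E
python3 - <<'E'
from h import *
st=pose(); M=R.from_rotvec(st["orientation"]).as_matrix();print(M.round(3))
s=r.snapshot("wrist");print(M.T@(s["position"]-st["tcp_pos"]),"look",M.T@(-R.from_rotvec(s["orientation"]).as_matrix()[:,2]))
plan([(.50,-.28,.30,0)]); 
E
```

```text
t 0.85 tcp [ 0.1636 -0.6032  0.3039] psi -1.306 down [ 0. -0. -1.] f [-0.2  0.2 -1.3] open 0.0856 j [-1.43  0.05  1.61  0.    1.48 -0.12]
[[ 0.     0.262 -0.965]
 [-0.    -0.965 -0.262]
 [-1.     0.    -0.   ]]
[-0.06922156 -0.00041573 -0.07116753] look [ 9.59558937e-01 -6.46457232e-04  2.81507065e-01]
# to [0.5, -0.28, 0.3, 0.0] rows 8
{"travel":[0.05, -2.8, -5.12],"twist":[-0.163, 0.0, -0.0]}
{"travel":[0.05, -1.93, -5.5],"twist":[-0.163, 0.0, -0.0]}
{"travel":[0.05, -1.01, -5.74],"twist":[-0.163, 0.0, -0.0]}
{"travel":[0.05, -0.06, -5.83],"twist":[-0.163, 0.0, -0.0]}
{"travel":[0.05, 0.89, -5.76],"twist":[-0.163, 0.0, -0.0]}
{"travel":[0.05, 1.81, -5.54],"twist":[-0.163, 0.0, -0.0]}
{"travel":[0.05, 2.69, -5.18],"twist":[-0.163, 0.0, -0.0]}
{"travel":[0.05, 3.49, -4.67],"twist":[-0.163, 0.0, -0.0]}
```

```bash
python3 - <<'E'
from h import *
plan([(.50,-.16,.30,0)]); 
E
```

```text
# to [0.5, -0.16, 0.3, 0.0] rows 10
{"travel":[0.04, -3.4, -4.41],"twist":[-0.131, 0.0, -0.0]}
{"travel":[0.04, -2.79, -4.81],"twist":[-0.131, 0.0, -0.0]}
{"travel":[0.04, -2.14, -5.13],"twist":[-0.131, 0.0, -0.0]}
{"travel":[0.04, -1.46, -5.37],"twist":[-0.131, 0.0, -0.0]}
{"travel":[0.04, -0.75, -5.51],"twist":[-0.131, 0.0, -0.0]}
{"travel":[0.04, -0.02, -5.56],"twist":[-0.131, 0.0, -0.0]}
{"travel":[0.04, 0.7, -5.52],"twist":[-0.131, 0.0, -0.0]}
{"travel":[0.04, 1.42, -5.38],"twist":[-0.131, 0.0, -0.0]}
{"travel":[0.04, 2.11, -5.15],"twist":[-0.131, 0.0, -0.0]}
{"travel":[0.04, 2.76, -4.83],"twist":[-0.131, 0.0, -0.0]}
```

play_rows:
  motion:
    - {"travel":[0,-3.4,-4.4],"twist":[-0.13,0,0],"jaw":1}
    - {"travel":[0,-2.8,-4.8],"twist":[-0.13,0,0],"jaw":1}
    - {"travel":[0,-2.1,-5.1],"twist":[-0.13,0,0],"jaw":1}
    - {"travel":[0,-1.5,-5.4],"twist":[-0.13,0,0],"jaw":1}
    - {"travel":[0,-0.75,-5.5],"twist":[-0.13,0,0],"jaw":1}
    - {"travel":[0,0,-5.5],"twist":[-0.13,0,0],"jaw":1}
    - {"travel":[0,0.7,-5.5],"twist":[-0.13,0,0],"jaw":1}
    - {"travel":[0,1.4,-5.4],"twist":[-0.13,0,0],"jaw":1}
    - {"travel":[0,2.1,-5.1],"twist":[-0.13,0,0],"jaw":1}
    - {"travel":[0,2.8,-4.8],"twist":[-0.13,0,0],"jaw":1}

```text
clock: 2.15
tcp_pos: [0.5005, -0.1461, 0.3056]
orientation: [1.187, 1.215, -1.186]
force: [-0.1, -0.9, 0.4]
opening: 0.0853
```

```bash
python3 - <<'E'
from h import *
pose(); plan([(.50,-.16,.30,0)])
E
```

```text
t 2.15 tcp [ 0.5005 -0.1461  0.3056] psi 0.0291 down [ 0.006 -0.005 -1.   ] f [-0.1 -0.9  0.4] open 0.0853 j [-0.43 -0.2   1.85 -0.    1.49 -0.45]
# to [0.5, -0.16, 0.3, 0.0] rows 1
{"travel":[0.57, -0.1, 1.39],"twist":[0.029, 0.005, -0.006]}
```

play_rows:
  motion:
    - {"travel":[0,0,1.4],"twist":[0.029,0.005,-0.006],"jaw":1}
    - {"travel":[0,0,0],"twist":[0,0,0],"jaw":1}

```text
clock: 2.4
tcp_pos: [0.5025, -0.1572, 0.3059]
orientation: [1.205, 1.213, -1.205]
force: [0.6, -0.9, 0.4]
opening: 0.0853
```

```bash
python3 - <<'E'
from h import *
import pickle
st=pose(); s=r.snapshot("wrist"); save(s,"w1"); pickle.dump(s,open("w1.pkl","wb"))
for n in ["slate_long_center","slate_medium_center","slate_short_center"]:
    for d in r.search_frame(s,n)[:3]: x,y,w,h=d["rect"];print(n,np.round(d["rect"]),d["conf"],plane(s,[(x+w/2,y+h/2)],.034).round(3))
E
```

```text
t 2.4 tcp [ 0.5025 -0.1572  0.3059] psi 0.0059 down [-0.  0. -1.] f [ 0.6 -0.9  0.4] open 0.0853 j [-0.44 -0.19  1.84  0.    1.49 -0.45]
slate_long_center [208. 266.  49.  76.] 0.78 [[ 0.447 -0.315  0.034]]
slate_medium_center [209.  54.  53.  71.] 0.75 [[ 0.459 -0.05   0.034]]
slate_medium_center [313. 277.  47.  47.] 0.21 [[ 0.585 -0.309  0.034]]
slate_short_center [325. 334.  37.  31.] 0.91 [[ 0.601 -0.388  0.034]]
slate_short_center [402. 270.  32.  31.] 0.66 [[ 0.691 -0.286  0.034]]
slate_short_center [319. 277.  38.  46.] 0.65 [[ 0.586 -0.308  0.034]]
```

View pics/w1.png

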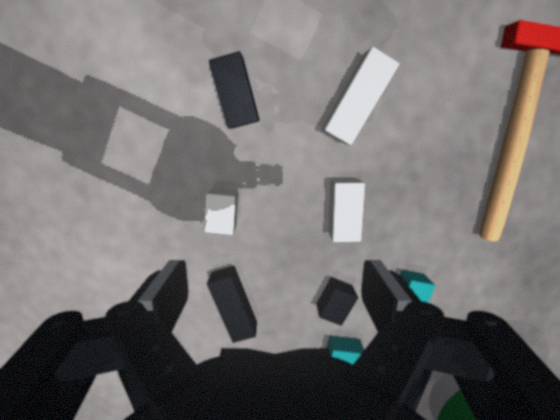

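play_rows:
  motion:
    - {"travel":[2.5,-0.1,4.5],"twist":[0,0,0],"jaw":1}
    - {"travel":[2.5,0,4.5],"twist":[0,0,0],"jaw":1}
    - {"travel":[0,0,0],"twist":[0,0,0],"jaw":1}

```text
clock: 2.98
tcp_pos: [0.5, -0.252, 0.2558]
orientation: [1.21, 1.207, -1.206]
force: [-0.5, -0.1, -0.5]
opening: 0.0855
```

```bash
cat >> h.py <<'E'
from scipy.optimize import minimize
import pickle
BOX=np.array([[a,b,c] for a in(-.5,.5) for b in(-.5,.5) for c in(-.5,.5)])
def sil(s,p,dims,yaw,ss=8):
    c,sn=np.cos(yaw),np.sin(yaw);P=BOX*dims@np.array([[c,sn,0],[-sn,c,0],[0,0,1]])+p
    h=cv2.convexHull(proj(s,P).astype(np.float32)).reshape(-1,2)
    m=np.zeros(s["frame"].shape[:2],np.uint8);cv2.fillConvexPoly(m,np.round(h*256).astype(np.int32),255,cv2.LINE_AA,8)
    return m.astype(float)/255
def darkmask(s): 
    g=s["frame"].max(2).astype(float); return np.clip((105-g)/50,0,1)
def fit(views,dims,x0,mask=darkmask,fixz=True):
    W=[]
    for s in views:
        uv=proj(s,[[x0[0],x0[1],.017]])[0];pr=np.ptp(np.array(proj(s,BOX*.14+[x0[0],x0[1],.017])),axis=0)/2
        a,b=np.maximum(uv-pr*.75,0).astype(int),(uv+pr*.75).astype(int)
        # component nearest
        m=mask(s);lab=cv2.connectedComponents((m>.3).astype(np.uint8))[1]
        l=lab[int(round(uv[1])),int(round(uv[0]))]
        k=cv2.dilate((lab==l).astype(np.uint8),np.ones((3,3)))*(l>0)
        W.append((s,m*k))
    def f(v):
        z=.017 if fixz else v[3]/100
        return sum((cv2.GaussianBlur(sil(s,[v[0]/100,v[1]/100,z],dims,v[2]/10)-m,(0,0),1.2)**2).sum()/max(1,m.sum()) for s,m in W)
    v0=np.array([x0[0]*100,x0[1]*100,x0[2]*10]+([] if fixz else [1.7]))
    for _ in range(2):
        o=minimize(f,v0,method="Nelder-Mead",options=dict(initial_simplex=np.vstack([v0]+[v0+e*.6 for e in np.eye(len(v0))]),xatol=.005,fatol=1e-6,maxiter=300));v0=o.x
    return np.r_[o.x[:2]/100,o.x[2]/10,[] if fixz else o.x[3]/100],o.fun
E
python3 - <<'E'
from h import *
st=pose(); s=r.snapshot("wrist"); save(s,"w2"); pickle.dump(s,open("w2.pkl","wb"))
a=pickle.load(open("w1.pkl","rb"))
for n,L,x0 in (("long",.1,(.445,-.32,-0.25+.5)),("med",.075,(.458,-.052,.2)),("short",.05,(.588,-.32,-.4))):
  for vs in ([a],[s],[a,s]):
    for fz in (True,False):
      print(n,len(vs),fz,*[np.round(q,4) for q in fit(vs,np.array([.036,L,.034]),x0,fixz=fz)])
E
```

```text
t 2.98 tcp [ 0.5    -0.252   0.2558] psi 0.0009 down [ 0.003 -0.    -1.   ] f [-0.5 -0.1 -0.5] open 0.0855 j [-0.6  -0.07  1.82  0.    1.39 -0.6 ]
long 1 True [ 0.4455 -0.3252  0.2879] 0.0685
long 1 False [ 0.4407 -0.3431  0.3166 -0.0107] 0.0113
long 1 True [ 0.4452 -0.3252  0.2973] 0.0589
long 1 False [ 0.4415 -0.3339  0.3183 -0.0029] 0.0114
long 2 True [ 0.4454 -0.3252  0.2953] 0.1278
long 2 False [ 0.442  -0.3353  0.3146 -0.0019] 0.0431
med 1 True [ 0.4571 -0.0509  0.2638] 0.0627
med 1 False [ 0.4537 -0.0477  0.2565 -0.0074] 0.0135
med 1 True [ 0.434 -0.014  0.36 ] 0.9713
med 1 False [ 0.4596 -0.0235  0.0421  0.0202] 0.9713
med 2 True [ 0.4571 -0.0508  0.2667] 1.0556
med 2 False [ 0.4538 -0.0476  0.2571 -0.0069] 1.008
short 1 True [ 0.5871 -0.3193 -0.3505] 0.0743
short 1 False [ 0.596  -0.3425 -0.4025 -0.0187] 0.0008
short 1 True [ 0.5896 -0.3217 -0.2182] 0.9378
short 1 False [ 0.5944 -0.3289 -0.3198 -0.0011] 0.9372
short 2 True [ 0.5872 -0.3193 -0.3489] 1.0137
short 2 False [ 0.5954 -0.3405 -0.3995 -0.016 ] 0.9438
```

View pics/w2.png

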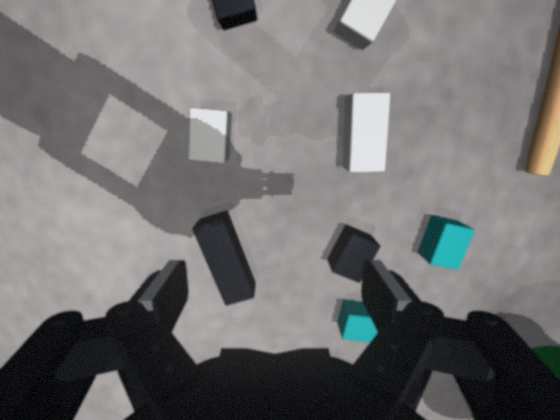

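```bash
python3 - <<'E'
from h import *
s=pickle.load(open("w2.pkl","rb"));a=pickle.load(open("w1.pkl","rb"))
def ov(s,p,L,yaw,c):
    cc,sn=np.cos(yaw),np.sin(yaw);P=BOX*[.036,L,.034]@np.array([[cc,sn,0],[-sn,cc,0],[0,0,1]])+[p[0],p[1],.017]
    uv=proj(s,P);k=6
    u0=uv.mean(0).astype(int)-32
    im=cv2.resize(s["frame"][max(0,u0[1]):u0[1]+65,u0[0]:u0[0]+65],None,fx=k,fy=k,interpolation=cv2.INTER_NEAREST)[:,:,::-1].copy()
    for i in range(8):
        for j in range(i):
            if np.sum(BOX[i]!=BOX[j])==1: cv2.line(im,*[tuple(int(t) for t in ((uv[q]-[u0[0],max(0,u0[1])]+.5)*k)) for q in(i,j)],c,1)
    return im
A=ov(a,(.4571,-.0508),.075,.2667,(0,0,255));B=ov(s,(.4454,-.3252),.1,.295,(0,0,255))
cv2.imwrite("pics/ov.png",np.hstack([A,B]))
E
```

```text
(no output)
```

View pics/ov.png

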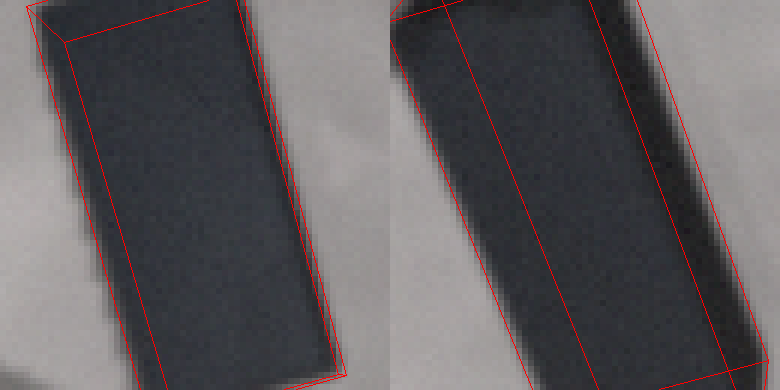

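```bash
cat >> h.py <<'E'
def sil(s,p,dims,yaw,ss=6):
    c,sn=np.cos(yaw),np.sin(yaw);P=BOX*dims@np.array([[c,sn,0],[-sn,c,0],[0,0,1]])+p
    h=cv2.convexHull(proj(s,P).astype(np.float32)).reshape(-1,2)
    H,Wd=s["frame"].shape[:2];out=np.zeros((H,Wd))
    a=np.clip(np.floor(h.min(0)).astype(int)-2,0,[Wd-3,H-3]);b=np.clip(np.ceil(h.max(0)).astype(int)+3,a+2,[Wd,H])
    n=b-a;k=ss;m=np.zeros((n[1]*k,n[0]*k),np.uint8)
    q=(h+.5-a)*k-.5
    cv2.fillConvexPoly(m,np.round(q*256).astype(np.int32),255,8,8)
    m=cv2.erode(m,np.ones((2,2),np.uint8)) if False else m
    out[a[1]:b[1],a[0]:b[0]]=m.reshape(n[1],k,n[0],k).mean((1,3))/255
    return out
E
cat > f.py <<'E'
from h import *
s=pickle.load(open("w2.pkl","rb"));a=pickle.load(open("w1.pkl","rb"))
for n,L,x0,V in (("long",.1,(.445,-.32,.3),([a],[s],[a,s])),("med",.075,(.458,-.052,.26),([a],)),("short",.05,(.592,-.325,-.4),([a],))):
  for vs in V:
    for fz in (True,False):
      print(n,len(vs),fz,*[np.round(q,4) for q in fit(vs,np.array([.036,L,.034]),x0,fixz=fz)])
E
python3 f.py
```

```text
long 1 True [ 0.4454 -0.3252  0.2958] 0.0352
long 1 False [ 0.4421 -0.3373  0.3174 -0.002 ] 0.0061
long 1 True [ 0.4452 -0.3249  0.3071] 0.0302
long 1 False [ 0.4428 -0.3312  0.3178  0.0037] 0.0064
long 2 True [ 0.4451 -0.3248  0.3042] 0.0664
long 2 False [ 0.443  -0.3318  0.3146  0.0045] 0.0223
med 1 True [ 0.457  -0.0506  0.2592] 0.033
med 1 False [ 0.4549 -0.0488  0.2569  0.0019] 0.012
short 1 True [ 0.587  -0.3192 -0.3607] 0.0364
short 1 False [ 0.5931 -0.3347 -0.4066 -0.0069] 0.001
```

```bash
cat >> h.py <<'E'
def darkmask(s):
    g=s["frame"].max(2).astype(float); return np.clip((118-g)/50,0,1)
def fit2(views,dims,x0,mask=None,fixz=True,z0=.017):
    mask=mask or darkmask
    W=[]
    for s in views:
        m=mask(s);uv=proj(s,[[x0[0],x0[1],z0]])[0]
        lab=cv2.connectedComponents((m>.3).astype(np.uint8))[1]
        l=lab[int(round(uv[1])),int(round(uv[0]))]
        assert l>0
        W.append((s,m*cv2.dilate((lab==l).astype(np.uint8),np.ones((3,3)))))
    def f(v):
        z=z0 if fixz else v[4]/100
        return sum((cv2.GaussianBlur(sil(s,[v[0]/100,v[1]/100,z],np.array(dims)-v[3]/100,v[2]/10)-m,(0,0),1.2)**2).sum()/max(1,m.sum()) for s,m in W)
    v0=np.array([x0[0]*100,x0[1]*100,x0[2]*10,.1]+([] if fixz else [z0*100]))
    for _ in range(3):
        o=minimize(f,v0,method="Nelder-Mead",options=dict(initial_simplex=np.vstack([v0]+[v0+e*.5 for e in np.eye(len(v0))]),xatol=.003,fatol=1e-6,maxiter=500));v0=o.x
    return np.r_[o.x[:2]/100,o.x[2]/10,o.x[3]/100,[] if fixz else o.x[4]/100],o.fun
E
cat > f.py <<'E'
from h import *
s=pickle.load(open("w2.pkl","rb"));a=pickle.load(open("w1.pkl","rb"))
for n,L,x0,V in (("long",.1,(.445,-.32,.3),([a],[s],[a,s])),("med",.075,(.458,-.052,.26),([a],)),("short",.05,(.592,-.325,-.4),([a],))):
  for vs in V:
    for fz in (True,False):
      if fz or len(vs)>1: print(n,len(vs),fz,*[np.round(q,4) for q in fit2(vs,np.array([.036,L,.034]),x0,fixz=fz)])
E
python3 f.py
```

```text
long 1 True [ 0.445  -0.3248  0.3164  0.002 ] 0.001
long 1 True [ 0.4449 -0.3246  0.3174  0.0016] 0.0077
long 2 True [ 0.445  -0.3246  0.3177  0.0018] 0.0095
long 2 False [ 0.4455 -0.3229  0.3165  0.0023  0.0202] 0.0086
med 1 True [ 0.4568 -0.0505  0.2556  0.0011] 0.0015
short 1 True [ 0.5871 -0.319  -0.4028  0.0016] 0.0061
```

```bash
python3 - <<'E'
from h import *
plan([(.445,-.3247,.15,.317),(.445,-.3247,.081,.317,4)])
E
```

```text
# to [0.445, -0.3247, 0.15, 0.317] rows 3
{"travel":[3.57, -1.87, 2.45],"twist":[-0.105, 0.001, -0.002]}
{"travel":[3.57, -2.12, 2.24],"twist":[-0.105, 0.001, -0.002]}
{"travel":[3.57, -2.33, 2.01],"twist":[-0.105, 0.001, -0.002]}
# to [0.445, -0.3247, 0.081, 0.317, 4.0] rows 2
{"travel":[3.45, 0.0, 0.0],"twist":[0.0, 0.0, 0.0]}
{"travel":[3.45, 0.0, 0.0],"twist":[0.0, 0.0, 0.0]}
```

play_rows:
  motion:
    - {"travel":[3.6,-1.9,2.4],"twist":[-0.105,0.001,-0.002],"jaw":1}
    - {"travel":[3.6,-2.1,2.2],"twist":[-0.105,0.001,-0.002],"jaw":1}
    - {"travel":[3.5,-2.3,2.0],"twist":[-0.105,0,0],"jaw":1}
    - {"travel":[0,0,0],"twist":[0,0,0],"jaw":1}

```text
clock: 3.52
tcp_pos: [0.4463, -0.3253, 0.1533]
orientation: [0.966, 1.336, -0.961]
force: [0.1, 0.3, 0.9]
opening: 0.0854
```

```bash
python3 - <<'E'
from h import *
pose();plan([(.445,-.3247,.081,.317,3)]);s=r.snapshot("wrist");save(s,"w3")
E
```

```text
t 3.52 tcp [ 0.4463 -0.3253  0.1533] psi 0.3272 down [ 0.009 -0.004 -1.   ] f [0.1 0.3 0.9] open 0.0854 j [-0.77  0.02  1.91  0.    1.2  -1.1 ]
# to [0.445, -0.3247, 0.081, 0.317, 3.0] rows 3
{"travel":[2.41, -0.05, -0.05],"twist":[0.003, 0.002, -0.003]}
{"travel":[2.41, -0.05, -0.04],"twist":[0.003, 0.002, -0.003]}
{"travel":[2.41, -0.04, -0.04],"twist":[0.003, 0.002, -0.003]}
```

View pics/w3.png

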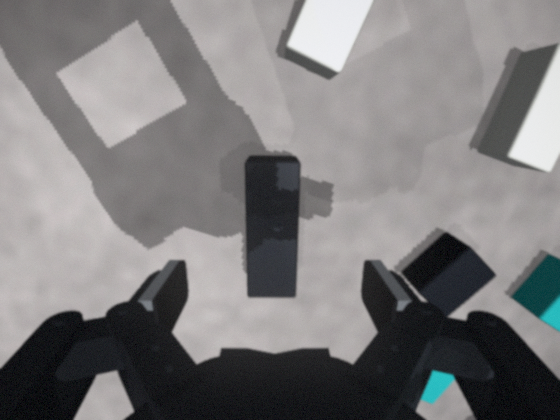

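The long bar lies centred between the jaws, running from about (272,157) to (272,297), and is in line with them.

play_rows:
  motion:
    - {"travel":[2.4,-0.05,-0.05],"twist":[0.003,0.002,-0.003],"jaw":1}
    - {"travel":[2.4,-0.05,-0.05],"twist":[0.003,0.002,-0.003],"jaw":1}
    - {"travel":[2.3,0,0],"twist":[0.003,0.002,-0.003],"jaw":1}
    - {"travel":[0,0,0],"twist":[0,0,0],"jaw":1}

```text
clock: 4.08
tcp_pos: [0.4551, -0.3259, 0.0944]
orientation: [0.967, 1.32, -0.97]
force: [0.3, 0.0, 0.1]
opening: 0.0855
```

```bash
python3 - <<'E'
from h import *
pose();plan([(.445,-.3247,.081,.317,3)])
E
```

```text
t 4.08 tcp [ 0.4551 -0.3259  0.0944] psi 0.3182 down [ 0.017 -0.014 -1.   ] f [0.3 0.  0.1] open 0.0855 j [-0.75  0.11  1.92  0.    1.08 -1.07]
# to [0.445, -0.3247, 0.081, 0.317, 3.0] rows 1
{"travel":[1.32, -0.94, -0.46],"twist":[0.001, 0.019, -0.012]}
```

play_rows:
  motion:
    - {"travel":[1.3,-0.95,-0.45],"twist":[0,0.019,-0.012],"jaw":1}
    - {"travel":[0,0,0],"twist":[0,0,0],"jaw":1}

```text
clock: 4.32
tcp_pos: [0.4465, -0.3252, 0.0843]
orientation: [0.97, 1.339, -0.971]
force: [0.7, -0.4, 0.5]
opening: 0.0853
```

```bash
python3 - <<'E'
from h import *
pose();plan([(.445,-.3247,.081,.317,3)])
E
```

```text
t 4.33 tcp [ 0.4465 -0.3252  0.0843] psi 0.319 down [ 0.003 -0.003 -1.   ] f [ 0.7 -0.4  0.5] open 0.0853 j [-0.76  0.12  1.93  0.    1.08 -1.08]
# to [0.445, -0.3247, 0.081, 0.317, 3.0] rows 1
{"travel":[0.33, -0.13, -0.1],"twist":[0.002, 0.003, -0.002]}
```

play_rows:
  motion:
    - {"travel":[0.35,-0.13,-0.1],"twist":[0,0.003,-0.002],"jaw":1}
    - {"travel":[0,0,0],"twist":[0,0,0],"jaw":0.2}
    - {"travel":[0,0,0],"twist":[0,0,0],"jaw":0.2}
    - {"travel":[0,0,0],"twist":[0,0,0],"jaw":0.2}
    - {"travel":[0,0,0],"twist":[0,0,0],"jaw":0.2}
    - {"travel":[0,0,0],"twist":[0,0,0],"jaw":0.2}

```text
clock: 5.08
tcp_pos: [0.4458, -0.3257, 0.0828]
orientation: [0.971, 1.339, -0.972]
force: [-0.1, -0.6, 0.8]
opening: 0.0352
```

```bash
python3 - <<'E'
from h import *
pose();plan([(.445,-.3247,.18,.317,5),(.47,.02,.30,0)])
E
```

```text
t 5.08 tcp [ 0.4458 -0.3257  0.0828] psi 0.3182 down [ 0.003 -0.003 -1.   ] f [-0.1 -0.6  0.8] open 0.0352 j [-0.77  0.12  1.94 -0.    1.08 -1.08]
# to [0.445, -0.3247, 0.18, 0.317, 5.0] rows 2
{"travel":[-4.86, -0.01, -0.04],"twist":[0.001, 0.002, -0.001]}
{"travel":[-4.86, -0.02, -0.05],"twist":[0.001, 0.002, -0.001]}
# to [0.47, 0.02, 0.3, 0.0] rows 7
{"travel":[-1.71, 1.87, -4.57],"twist":[0.045, 0.0, 0.0]}
{"travel":[-1.71, 1.67, -4.65],"twist":[0.045, 0.0, 0.0]}
{"travel":[-1.71, 1.45, -4.72],"twist":[0.045, -0.0, -0.0]}
{"travel":[-1.71, 1.24, -4.78],"twist":[0.045, -0.0, -0.0]}
{"travel":[-1.71, 1.02, -4.83],"twist":[0.045, 0.0, 0.0]}
{"travel":[-1.71, 0.8, -4.87],"twist":[0.045, 0.0, 0.0]}
{"travel":[-1.71, 0.58, -4.9],"twist":[0.045, -0.0, 0.0]}
```

play_rows:
  motion:
    - {"travel":[-4.0,0,0],"twist":[0,0,0],"jaw":0.2}
    - {"travel":[-4.9,0,0],"twist":[0,0,0],"jaw":0.2}
    - {"travel":[-3,1.9,-4.6],"twist":[0.045,0,0],"jaw":0.2}
    - {"travel":[-3,1.9,-4.8],"twist":[0.045,0,0],"jaw":0.2}
    - {"travel":[-2.5,1.6,-5],"twist":[0.045,0,0],"jaw":0.2}
    - {"travel":[-2,1.4,-5.2],"twist":[0.045,0,0],"jaw":0.2}
    - {"travel":[-1.2,1.2,-5.4],"twist":[0.045,0,0],"jaw":0.2}
    - {"travel":[0,1.0,-5.5],"twist":[0.045,0,0],"jaw":0.2}
    - {"travel":[0,0.8,-5.5],"twist":[0.045,0,0],"jaw":0.2}
    - {"travel":[0,0.6,-5.5],"twist":[0,0,0],"jaw":0.2}

```text
clock: 6.32
tcp_pos: [0.4837, 0.114, 0.2896]
orientation: [1.224, 1.21, -1.222]
force: [0.1, -1.0, -2.9]
opening: 0.0347
```

```bash
python3 - <<'E'
from h import *
pose();plan([(.53,.15,.30,0)])
E
```

```text
t 6.33 tcp [0.4837 0.114  0.2896] psi -0.0164 down [-0.005  0.006 -1.   ] f [ 0.1 -1.  -2.9] open 0.0347 j [ 0.08 -0.25  1.92  0.01  1.48  0.09]
# to [0.53, 0.15, 0.3, 0.0] rows 1
{"travel":[-1.04, 4.56, -3.68],"twist":[-0.016, -0.006, 0.005]}
```

play_rows:
  motion:
    - {"travel":[-1,4.6,-3.7],"twist":[-0.016,-0.006,0.005],"jaw":0.2}
    - {"travel":[0,0,0],"twist":[0,0,0],"jaw":0.2}
    - {"travel":[0,0,0],"twist":[0,0,0],"jaw":0.2}

```text
clock: 6.7
tcp_pos: [0.5287, 0.1551, 0.2941]
orientation: [1.199, 1.219, -1.212]
force: [-0.8, 0.1, -4.1]
opening: 0.0348
```

```bash
python3 - <<'E'
from h import *
pose(); s=r.snapshot("wrist");save(s,"b1");pickle.dump(s,open("b1.pkl","wb"))
for n in ["gap_long","gap_medium","gap_short"]:
    for d in r.search_frame(s,n)[:3]: x,y,w,h=d["rect"];print(n,np.round(d["rect"]),d["conf"],plane(s,[(x+w/2,y+h/2)],.02).round(3))
E
```

```text
t 6.7 tcp [0.5287 0.1551 0.2941] psi 0.0068 down [-0.01  -0.001 -1.   ] f [-0.8  0.1 -4.1] open 0.0348 j [ 0.15 -0.11  1.79  0.    1.47  0.14]
gap_long [  4.   0.  36. 156.] 0.85 [[0.24  0.279 0.02 ]]
gap_long [348.  53.  81. 164.] 0.57 [[0.654 0.216 0.02 ]]
gap_long [232. 172.  86. 182.] 0.57 [[0.527 0.057 0.02 ]]
gap_medium [147.  78.  71. 161.] 0.91 [[0.419 0.188 0.02 ]]
gap_short [244.  82.  72.  90.] 0.56 [[0.531 0.224 0.02 ]]
```

View pics/b1.png

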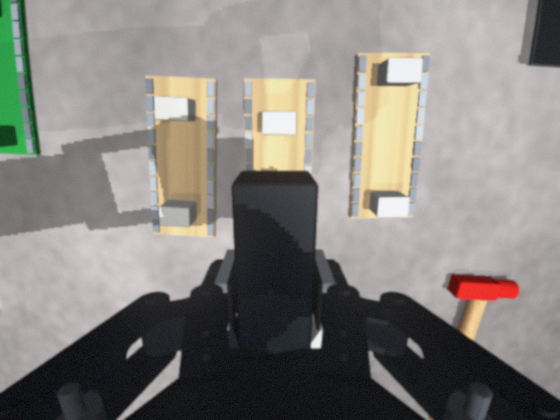

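Right board (348–430, 53–218) holds the long gap, the left one the medium gap and the middle one the short gap. The bar is held straight. I'll take a second view nearer the long gap.

play_rows:
  motion:
    - {"travel":[0,4.5,-3.8],"twist":[-0.007,0.001,0.01],"jaw":0.2}
    - {"travel":[0.5,2.5,-3.5],"twist":[0,0,0],"jaw":0.2}
    - {"travel":[0,0,0],"twist":[0,0,0],"jaw":0.2}
    - {"travel":[0,0,0],"twist":[0,0,0],"jaw":0.2}

```text
clock: 7.4
tcp_pos: [0.5981, 0.2252, 0.2903]
orientation: [1.206, 1.209, -1.203]
force: [-0.6, 0.9, -2.6]
opening: 0.0345
```

```bash
python3 - <<'E'
from h import *
pose(); s=r.snapshot("wrist");save(s,"b2");pickle.dump(s,open("b2.pkl","wb"))
a=pickle.load(open("b1.pkl","rb"))
cv2.imwrite("pics/b1z.png",cv2.resize(a["frame"][45:225,340:440],None,fx=3.3,fy=3.3,interpolation=cv2.INTER_CUBIC)[:,:,::-1])
E
```

```text
t 7.4 tcp [0.5981 0.2252 0.2903] psi 0.0061 down [ 0.003 -0.001 -1.   ] f [-0.6  0.9 -2.6] open 0.0345 j [ 0.24  0.09  1.59 -0.    1.45  0.24]
```

View pics/b2.png

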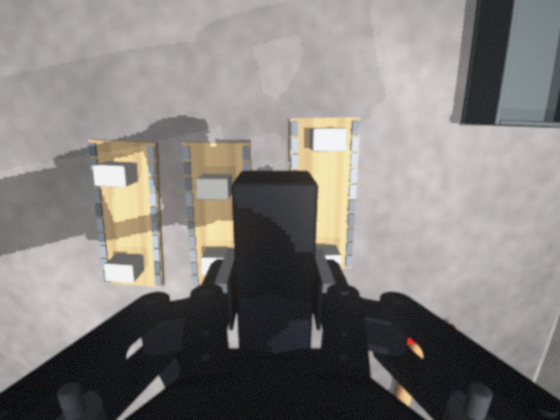

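View pics/b1z.png

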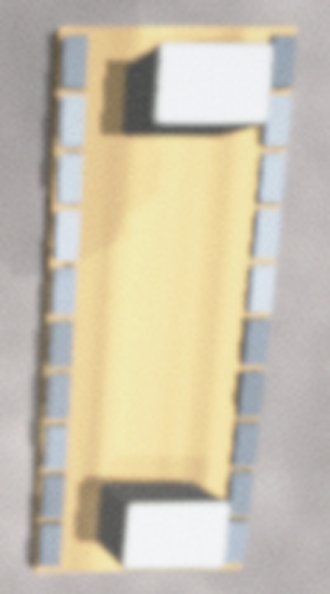

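```bash
cat >> h.py <<'E'
from scipy.optimize import least_squares
def gapfit(obs,G,x0=(.5,.18,0),freez=False):
    """obs: list of (s, dict key->(u,v)); keys board 'b00..' stones 'u'/'l' + l/r + t/b"""
    def pts(k):
        if k[0]=="b": return [(-.04 if k[1]=="l" else .04),(.095 if k[2]=="t" else -.095),0]
        c=(G/2+.012)*(1 if k[0]=="u" else -1)
        return [(-.018 if k[1]=="l" else .018),c+(.012 if k[2]=="t" else -.012),.034]
    def res(v,raw=False):
        c,sn=np.cos(v[2]),np.sin(v[2]);o=[]
        for s,d in obs:
            P=np.array([pts(k) for k in d])@np.array([[c,sn,0],[-sn,c,0],[0,0,1]])+[v[0],v[1],v[3] if freez else .008]
            o.append(proj(s,P)-np.array(list(d.values())))
        return o if raw else np.concatenate(o).ravel()
    o=least_squares(res,list(x0)+([.008] if freez else []))
    print("gap x,y,yaw(,z):",o.x.round(4),"rms px",np.sqrt(np.mean(o.fun**2)).round(2))
    return o.x,res(o.x,True)
def crop(d,off,k): return {n:(off[0]+(p[0]+.5)/k-.5,off[1]+(p[1]+.5)/k-.5) for n,p in d.items()}
E
cat > g1.py <<'E'
from h import *
a=pickle.load(open("b1.pkl","rb"))
S=crop(dict(ult=(157,43),urt=(272,42),urb=(268,124),ulb=(155,124),llt=(128,502),lrt=(229,501),lrb=(229,566),llb=(124,567)),(340,45),3.3)
B=crop(dict(blt=(62,28),brt=(299,26),brb=(244,567),blb=(36,570)),(340,45),3.3)
for o in(S,B,{**S,**B}):
    for fz in(False,True):
        x,rs=gapfit([(a,o)],.12,(.65,.2,0),fz)
for k,q in zip({**S,**B},rs[0].round(1)):print(k,q)
E
python3 g1.py
python3 - <<'E'
from h import *
b=pickle.load(open("b2.pkl","rb"))
cv2.imwrite("pics/b2z.png",cv2.resize(b["frame"][110:280,280:370],None,fx=3.5,fy=3.5,interpolation=cv2.INTER_CUBIC)[:,:,::-1])
E
```

```text
gap x,y,yaw(,z): [0.6577 0.2096 0.0331] rms px 0.7
gap x,y,yaw(,z): [0.659  0.2095 0.0322 0.0047] rms px 0.49
gap x,y,yaw(,z): [0.6588 0.2096 0.027 ] rms px 0.38
gap x,y,yaw(,z): [0.6594 0.2097 0.0267 0.0062] rms px 0.22
gap x,y,yaw(,z): [0.658  0.2096 0.0303] rms px 0.71
gap x,y,yaw(,z): [0.6591 0.2096 0.0297 0.0052] rms px 0.54
ult [ 0.6 -0.4]
urt [ 1.  -0.2]
urb [0.2 0.1]
ulb [-0.2  0.3]
llt [ 0.3 -0.2]
lrt [ 1.2 -0.5]
lrb [-0.9  0.1]
llb [-0.1  0.5]
blt [-0.7  0. ]
brt [-1.2  0.4]
brb [-0.5 -0.3]
blb [0.  0.1]
```

View pics/b2z.png

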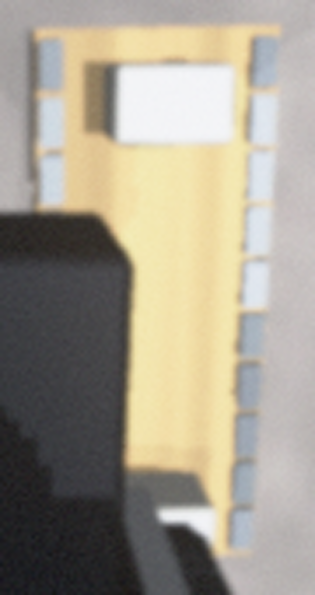

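```bash
cat >> g1.py <<'E'
b=pickle.load(open("b2.pkl","rb"))
S2=crop(dict(ult=(117,64),urt=(234,66),urb=(232,144),ulb=(117,143)),(280,110),3.5)
B2=crop(dict(blt=(38,28),brt=(280,27),brb=(248,551)),(280,110),3.5)
print("b2")
for o in ([(b,{**S2,**B2})],[(a,S),(b,S2)],[(a,{**S,**B}),(b,{**S2,**B2})]):
    for fz in (0,1): gapfit(o,.12,(.65,.2,0),fz)
E
python3 g1.py|sed -n '/b2/,$p'
python3 - <<'E'
from h import *
plan([(.658,.2096,.17,.031),(.658,.2096,.10,.031)])
E
```

```text
b2
gap x,y,yaw(,z): [0.6573 0.2095 0.019 ] rms px 0.61
gap x,y,yaw(,z): [0.6582 0.2092 0.0186 0.0034] rms px 0.38
gap x,y,yaw(,z): [0.6578 0.2095 0.0307] rms px 0.71
gap x,y,yaw(,z): [0.6589 0.2095 0.0322 0.0047] rms px 0.53
gap x,y,yaw(,z): [0.6579 0.2095 0.0279] rms px 0.72
gap x,y,yaw(,z): [0.6588 0.2095 0.0284 0.0055] rms px 0.6
# to [0.658, 0.2096, 0.17, 0.031] rows 3
{"travel":[4.01, 1.98, 0.53],"twist":[-0.008, 0.0, -0.001]}
{"travel":[4.01, 1.98, 0.54],"twist":[-0.008, 0.0, -0.001]}
{"travel":[4.01, 1.98, 0.56],"twist":[-0.008, 0.0, -0.001]}
# to [0.658, 0.2096, 0.1, 0.031] rows 2
{"travel":[3.5, -0.0, -0.0],"twist":[0.0, 0.0, 0.0]}
{"travel":[3.5, -0.0, -0.0],"twist":[0.0, -0.0, -0.0]}
```

play_rows:
  motion:
    - {"travel":[4,2.0,0.6],"twist":[-0.008,0,0],"jaw":0.2}
    - {"travel":[4,2.0,0.6],"twist":[-0.008,0,0],"jaw":0.2}
    - {"travel":[4,2.0,0.6],"twist":[-0.008,0,0],"jaw":0.2}
    - {"travel":[1.5,0,0],"twist":[0,0,0],"jaw":0.2}
    - {"travel":[0,0,0],"twist":[0,0,0],"jaw":0.2}

```text
clock: 8.07
tcp_pos: [0.6599, 0.2033, 0.1584]
orientation: [1.196, 1.214, -1.182]
force: [-0.3, 0.4, -3.7]
opening: 0.0349
```

```bash
python3 - <<'E'
from h import *
pose();plan([(.658,.2083,.13,.029)]); s=r.snapshot("wrist");save(s,"p1");c=r.snapshot("scene");cv2.imwrite("pics/p1s.png",cv2.resize(c["frame"][120:260,280:460],None,fx=4,fy=4,interpolation=cv2.INTER_CUBIC)[:,:,::-1])
E
```

```text
t 8.07 tcp [0.6599 0.2033 0.1584] psi 0.0257 down [ 0.011  0.001 -1.   ] f [-0.3  0.4 -3.7] open 0.0349 j [ 0.19  0.32  1.56 -0.    1.25  0.17]
# to [0.658, 0.2083, 0.13, 0.029] rows 1
{"travel":[2.84, -0.21, -0.5],"twist":[-0.003, -0.001, -0.011]}
```

View pics/p1.png

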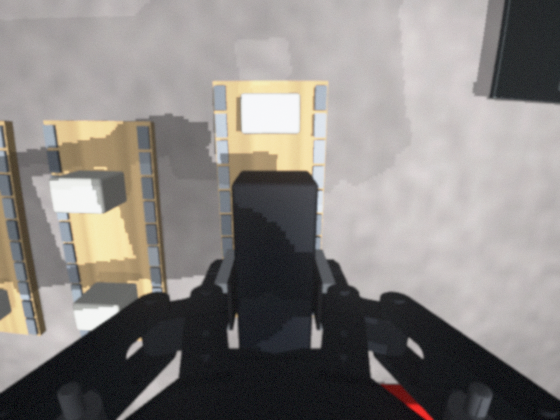

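View pics/p1s.png

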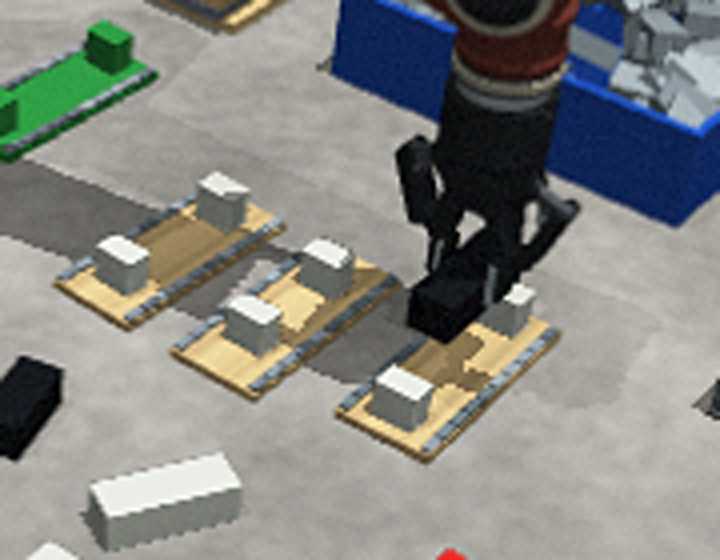

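Good alignment. Lowering in steps.

play_rows:
  motion:
    - {"travel":[2.5,-0.2,-0.5],"twist":[-0.003,-0.001,-0.011],"jaw":0.2}
    - {"travel":[0,0,0],"twist":[0,0,0],"jaw":0.2}

```text
clock: 8.43
tcp_pos: [0.6594, 0.2099, 0.1372]
orientation: [1.191, 1.219, -1.181]
force: [-0.9, -0.5, -4.4]
opening: 0.0348
```

```bash
python3 - <<'E'
from h import *
pose();plan([(.658,.2083,.105,.029)])
E
```

```text
t 8.43 tcp [0.6594 0.2099 0.1372] psi 0.0302 down [ 0.007  0.002 -1.   ] f [-0.9 -0.5 -4.4] open 0.0348 j [0.2  0.35 1.57 0.   1.22 0.17]
# to [0.658, 0.2083, 0.105, 0.029] rows 1
{"travel":[3.22, -0.17, 0.16],"twist":[0.001, -0.001, -0.007]}
```

play_rows:
  motion:
    - {"travel":[3.2,-0.2,0.15],"twist":[0,-0.001,-0.007],"jaw":0.2}
    - {"travel":[0,0,0],"twist":[0,0,0],"jaw":0.2}

```text
clock: 8.68
tcp_pos: [0.6581, 0.2093, 0.106]
orientation: [1.187, 1.223, -1.184]
force: [-1.1, 0.0, -3.7]
opening: 0.0349
```

```bash
python3 - <<'E'
from h import *
pose();plan([(.658,.2083,.0915,.029)])
E
```

```text
t 8.68 tcp [0.6581 0.2093 0.106 ] psi 0.0314 down [ 0.002  0.001 -1.   ] f [-1.1  0.  -3.7] open 0.0349 j [0.2  0.38 1.58 0.   1.18 0.17]
# to [0.658, 0.2083, 0.0915, 0.029] rows 1
{"travel":[1.45, -0.01, 0.1],"twist":[0.002, -0.001, -0.002]}
```

play_rows:
  motion:
    - {"travel":[1.3,0,0.1],"twist":[0.002,-0.001,-0.002],"jaw":0.2}
    - {"travel":[0.2,0,0],"twist":[0,0,0],"jaw":0.2}
    - {"travel":[0,0,0],"twist":[0,0,0],"jaw":0.2}

```text
clock: 9.05
tcp_pos: [0.6605, 0.209, 0.0943]
orientation: [1.191, 1.219, -1.183]
force: [-0.8, -0.8, -3.6]
opening: 0.0348
```

```bash
python3 - <<'E'
from h import *
pose();plan([(.658,.2083,.0905,.029)])
E
```

```text
t 9.05 tcp [0.6605 0.209  0.0943] psi 0.0296 down [ 0.006  0.001 -1.   ] f [-0.8 -0.8 -3.6] open 0.0348 j [ 0.2   0.4   1.58 -0.    1.16  0.17]
# to [0.658, 0.2083, 0.0905, 0.029] rows 1
{"travel":[0.37, -0.26, 0.06],"twist":[0.001, -0.001, -0.006]}
```

play_rows:
  motion:
    - {"travel":[0.25,-0.25,0.06],"twist":[0,-0.001,-0.006],"jaw":0.2}
    - {"travel":[0,0,0],"twist":[0,0,0],"jaw":0.2}

```text
clock: 9.3
tcp_pos: [0.6585, 0.2084, 0.0928]
orientation: [1.188, 1.222, -1.186]
force: [-0.2, 0.4, -2.7]
opening: 0.0349
```

```bash
python3 - <<'E'
from h import *
pose();plan([(.658,.2083,.0905,.029)])
E
```

```text
t 9.3 tcp [0.6585 0.2084 0.0928] psi 0.0295 down [ 0.001 -0.    -1.   ] f [-0.2  0.4 -2.7] open 0.0349 j [ 0.2   0.4   1.58 -0.    1.16  0.17]
# to [0.658, 0.2083, 0.0905, 0.029] rows 1
{"travel":[0.23, -0.05, 0.01],"twist":[0.001, 0.0, -0.001]}
```

play_rows:
  motion:
    - {"travel":[0.15,-0.04,0],"twist":[0,0,0],"jaw":0.2}
    - {"travel":[0.1,0,0],"twist":[0,0,0],"jaw":0.2}
    - {"travel":[0,0,0],"twist":[0,0,0],"jaw":0.2}

```text
clock: 9.68
tcp_pos: [0.6584, 0.2084, 0.091]
orientation: [1.189, 1.221, -1.186]
force: [0.0, 0.1, -3.6]
opening: 0.0348
```

```bash
python3 - <<'E'
from h import *
pose();plan([(.658,.2083,.0905,.029)])
E
```

```text
t 9.68 tcp [0.6584 0.2084 0.091 ] psi 0.0294 down [ 0.002  0.    -1.   ] f [ 0.   0.1 -3.6] open 0.0348 j [ 0.2   0.4   1.58 -0.    1.15  0.17]
# to [0.658, 0.2083, 0.0905, 0.029] rows 1
{"travel":[0.05, -0.04, 0.01],"twist":[0.0, 0.0, -0.002]}
```

play_rows:
  motion:
    - {"travel":[0.1,-0.02,0],"twist":[0,0,0],"jaw":0.2}
    - {"travel":[0,0,0],"twist":[0,0,0],"jaw":0.2}

```text
clock: 9.93
tcp_pos: [0.6585, 0.2085, 0.091]
orientation: [1.189, 1.221, -1.185]
force: [-0.7, -0.3, -2.6]
opening: 0.0346
```

play_rows:
  motion:
    - {"travel":[0.1,0,0],"twist":[0,0,0],"jaw":0.2}
    - {"travel":[0,0,0],"twist":[0,0,0],"jaw":0.2}

```text
clock: 10.18
tcp_pos: [0.6587, 0.2086, 0.0909]
orientation: [1.189, 1.221, -1.185]
force: [-0.4, -1.0, -0.6]
opening: 0.0349
```

Contact at the predicted height, so I'll release.

play_rows:
  motion:
    - {"travel":[0,0,0],"twist":[0,0,0],"jaw":0.8}
    - {"travel":[0,0,0],"twist":[0,0,0],"jaw":0.8}
    - {"travel":[0,0,0],"twist":[0,0,0],"jaw":0.8}

```text
clock: 10.55
tcp_pos: [0.6597, 0.2087, 0.0913]
orientation: [1.191, 1.219, -1.183]
force: [0.3, -0.7, 0.7]
opening: 0.0687
```

play_rows:
  motion:
    - {"travel":[-2,-0.1,0],"twist":[0,0,0],"jaw":0.8}
    - {"travel":[-4,-0.1,0],"twist":[0,0,0],"jaw":0.8}
    - {"travel":[-5,-0.2,0],"twist":[0,0,0],"jaw":1}
    - {"travel":[-4,-0.2,0],"twist":[0,0,0],"jaw":1}
    - {"travel":[-3,-4,-1],"twist":[0.01,0,0],"jaw":1}
    - {"travel":[-1,-5,-1],"twist":[0.01,0,0],"jaw":1}
    - {"travel":[0,-3,0],"twist":[0.01,0,0],"jaw":1}
    - {"travel":[0,0,0],"twist":[0,0,0],"jaw":1}
    - {"travel":[0,0,0],"twist":[0,0,0],"jaw":1}

```text
clock: 11.68
tcp_pos: [0.5306, 0.2268, 0.3014]
orientation: [1.226, 1.195, -1.19]
force: [0.1, -0.0, 0.7]
opening: 0.0854
```

```bash
python3 - <<'E'
from h import *
pose(); s=r.snapshot("wrist");save(s,"b3");pickle.dump(s,open("b3.pkl","wb"))
E
```

```text
t 11.68 tcp [0.5306 0.2268 0.3014] psi -0.0019 down [ 0.024  0.006 -1.   ] f [ 0.1 -0.   0.7] open 0.0854 j [ 0.28 -0.07  1.74 -0.    1.45  0.28]
```

View pics/b3.png

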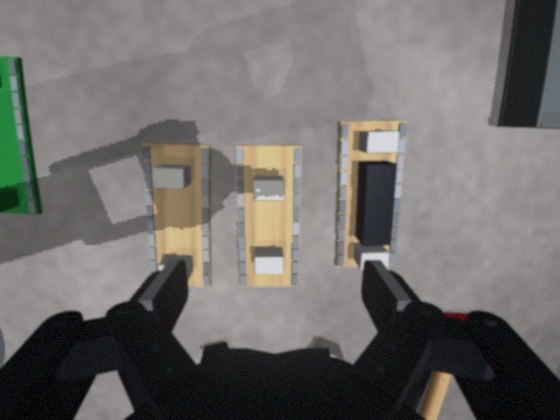

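```bash
python3 - <<'E'
from h import *
s=pickle.load(open("b3.pkl","rb"));a=pickle.load(open("b1.pkl","rb"))
print(fit2([s],[.036,.1,.034],(.658,.21,.03),z0=.025))
z=lambda s,x0,x1,y0,y1,k:cv2.resize(s["frame"][y0:y1,x0:x1],None,fx=k,fy=k,interpolation=cv2.INTER_CUBIC)[:,:,::-1]
cv2.imwrite("pics/z3.png",np.hstack([z(s,230,310,135,295,3.6),z(s,330,420,115,275,3.6)]))
cv2.imwrite("pics/z1.png",z(a,140,225,70,245,3.4))
E
```

```text
(array([0.65782053, 0.20651452, 0.03781113, 0.001202  ]), np.float64(0.030302500596305768))
```

View pics/z3.png

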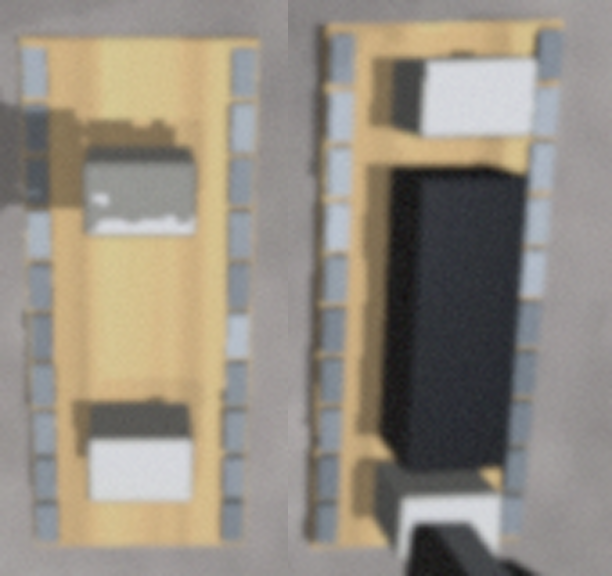

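View pics/z1.png

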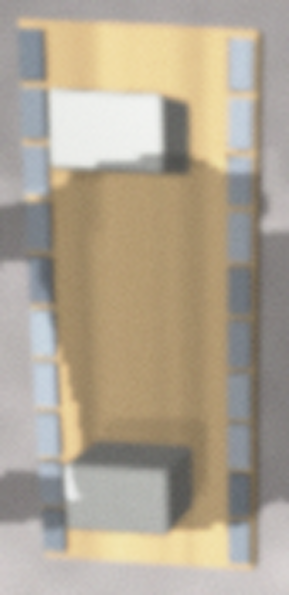

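```bash
cat > chk.py <<'E'
from h import *
import sys
def overlay(s,x,y,yaw,L,G,gx,gy,gyaw,x0,x1,y0,y1,k,name):
    g=np.clip((s["frame"][y0:y1,x0:x1].astype(float)/255)**.6*255,0,255).astype(np.uint8)
    im=cv2.resize(g,None,fx=k,fy=k,interpolation=cv2.INTER_CUBIC)[:,:,::-1].copy()
    def box(c,yaw,d,col):
        cc,sn=np.cos(yaw),np.sin(yaw);P=BOX*d@np.array([[cc,sn,0],[-sn,cc,0],[0,0,1]])+c
        uv=(proj(s,P)-[x0,y0]+.5)*k-.5
        for i in range(8):
            for j in range(i):
                if np.sum(BOX[i]!=BOX[j])==1: cv2.line(im,*[tuple(int(round(t)) for t in uv[q]) for q in(i,j)],col,1,cv2.LINE_AA)
    box([x,y,.025],yaw,[.036,L,.034],(0,0,255))
    for sg in(1,-1):
        d=sg*(G/2+.012);box([gx-np.sin(gyaw)*d,gy+np.cos(gyaw)*d,.025],gyaw,[.036,.024,.034],(0,200,0))
    cv2.imwrite(f"pics/{name}.png",im)
E
python3 - <<'E'
from chk import *
s=pickle.load(open("b3.pkl","rb"))
overlay(s,.658,.2095,.03,.1,.12,.658,.2095,.03,330,420,115,275,3.7,"ov3")
E
```

```text
(no output)
```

View pics/ov3.png

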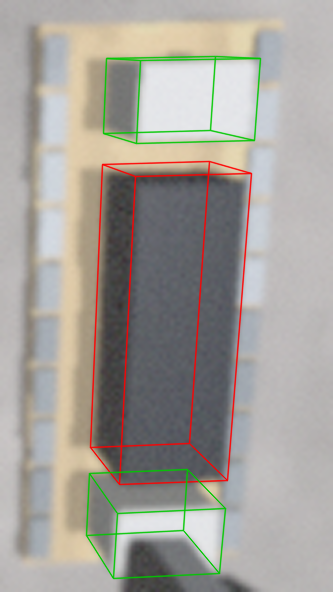

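```bash
python3 - <<'E'
from h import *
a=pickle.load(open("b1.pkl","rb"));c=pickle.load(open("b3.pkl","rb"));b=pickle.load(open("b2.pkl","rb"))
M=crop(dict(blt=(18,20),brt=(258,30),brb=(255,567),blb=(45,557),ult=(49,90),urt=(163,95),urb=(161,173),ulb=(51,166),llt=(71,464),lrt=(169,468),lrb=(168,533),llb=(68,528)),(140,70),3.4)
S=crop(dict(blt=(20,38),brt=(260,38),brb=(240,546),blb=(34,545),ult=(86,160),urt=(195,160),urb=(195,236),ulb=(84,236),llt=(90,437),lrt=(191,437),lrb=(190,501),llb=(89,500)),(230,135),3.6)
for n,s,o,G in(("med",a,M,.095),("short",c,S,.07)):
    print(n)
    for q in(o,{k:v for k,v in o.items() if k[0]!="b"}):
        for fz in(0,1): gapfit([(s,q)],G,(.45,.18,0),fz)
z=lambda s,x0,x1,y0,y1,k:cv2.resize(s["frame"][y0:y1,x0:x1],None,fx=k,fy=k,interpolation=cv2.INTER_CUBIC)[:,:,::-1]
cv2.imwrite("pics/z2.png",np.hstack([z(b,80,170,130,295,3.6),z(c,135,220,135,300,3.6)]))
E
```

```text
med
gap x,y,yaw(,z): [ 0.4144  0.1832 -0.0517] rms px 0.82
gap x,y,yaw(,z): [ 0.4132  0.183  -0.0511  0.0046] rms px 0.67
gap x,y,yaw(,z): [ 0.4146  0.1833 -0.0515] rms px 0.95
gap x,y,yaw(,z): [ 0.4129  0.1828 -0.0503  0.003 ] rms px 0.72
short
gap x,y,yaw(,z): [ 0.5291  0.1815 -0.0121] rms px 0.59
gap x,y,yaw(,z): [ 0.5291  0.1806 -0.0121  0.0052] rms px 0.49
gap x,y,yaw(,z): [ 0.5292  0.1817 -0.0095] rms px 0.6
gap x,y,yaw(,z): [ 0.5292  0.1803 -0.0095  0.0037] rms px 0.47
```

View pics/z2.png

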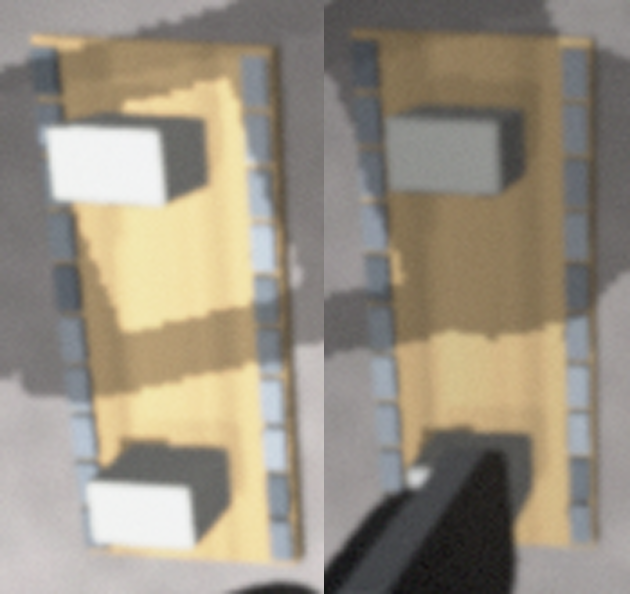

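```bash
python3 - <<'E'
from h import *
a=pickle.load(open("b1.pkl","rb"));b=pickle.load(open("b2.pkl","rb"))
M=crop(dict(blt=(18,20),brt=(258,30),brb=(255,567),blb=(45,557),ult=(49,90),urt=(163,95),urb=(161,173),ulb=(51,166),llt=(71,464),lrt=(169,468),lrb=(168,533),llb=(68,528)),(140,70),3.4)
N=crop(dict(ult=(45,126),urt=(162,128),urb=(167,206),ulb=(52,200),llt=(87,482),lrt=(191,486),lrb=(193,550),llb=(91,545),blt=(30,38),brt=(272,45),brb=(298,560),blb=(88,550)),(80,130),3.6)
for o in([(b,N)],[(a,M),(b,N)]):
    for fz in(0,1): gapfit(o,.095,(.45,.18,0),fz)
plan([(.4568,.02,.30,0.12),(.4568,-.0505,.16,.2556)])
E
```

```text
gap x,y,yaw(,z): [ 0.4142  0.1836 -0.0551] rms px 0.57
gap x,y,yaw(,z): [ 0.413   0.1829 -0.0544  0.0057] rms px 0.48
gap x,y,yaw(,z): [ 0.4143  0.1834 -0.0533] rms px 0.72
gap x,y,yaw(,z): [ 0.4133  0.183  -0.0527  0.0057] rms px 0.63
# to [0.4568, 0.02, 0.3, 0.12] rows 4
{"travel":[-0.04, -1.84, 5.17],"twist":[-0.03, -0.001, -0.006]}
{"travel":[-0.03, -2.0, 5.11],"twist":[-0.03, -0.001, -0.006]}
{"travel":[-0.01, -2.15, 5.05],"twist":[-0.03, -0.001, -0.006]}
{"travel":[0.01, -2.3, 4.98],"twist":[-0.03, -0.001, -0.006]}
# to [0.4568, -0.0505, 0.16, 0.2556] rows 3
{"travel":[4.67, -0.28, 2.33],"twist":[-0.045, 0.0, 0.0]}
{"travel":[4.67, -0.39, 2.32],"twist":[-0.045, 0.0, 0.0]}
{"travel":[4.67, -0.49, 2.3],"twist":[-0.045, -0.0, 0.0]}
```

play_rows:
  motion:
    - {"travel":[0,-1.8,5.2],"twist":[-0.03,-0.001,-0.006],"jaw":1}
    - {"travel":[0,-2.0,5.1],"twist":[-0.03,-0.001,-0.006],"jaw":1}
    - {"travel":[1,-2.1,5.0],"twist":[-0.03,-0.001,-0.006],"jaw":1}
    - {"travel":[3,-2.3,5.0],"twist":[-0.03,-0.001,-0.006],"jaw":1}
    - {"travel":[0,0,0],"twist":[0,0,0],"jaw":1}
    - {"travel":[0,0,0],"twist":[0,0,0],"jaw":1}

```text
clock: 12.48
tcp_pos: [0.4616, 0.0137, 0.26]
orientation: [1.121, 1.263, -1.12]
force: [-0.6, 0.6, 1.1]
opening: 0.0854
```

```bash
python3 - <<'E'
from h import *
pose(); s=r.snapshot("wrist");save(s,"m1");pickle.dump(s,open("m1.pkl","wb"));a=pickle.load(open("w1.pkl","rb"))
print(fit2([s],[.036,.075,.034],(.457,-.05,.256)))
print(fit2([s,a],[.036,.075,.034],(.457,-.05,.256),fixz=False))
plan([(.4568,-.0505,.16,.2556)])
E
```

```text
t 12.47 tcp [0.4616 0.0137 0.26  ] psi 0.1198 down [ 0.001 -0.    -1.   ] f [-0.6  0.6  1.1] open 0.0854 j [-0.13 -0.33  2.03 -0.    1.44 -0.25]
(array([ 0.45625006, -0.04924723,  0.2605622 ,  0.0009148 ]), np.float64(0.001174696683382819))
(array([ 0.4563868 , -0.05022139,  0.25893311,  0.00068202,  0.0144326 ]), np.float64(0.0029670108473069503))
# to [0.4568, -0.0505, 0.16, 0.2556] rows 2
{"travel":[4.98, -0.62, 3.17],"twist":[-0.067, 0.0, 0.0]}
{"travel":[4.98, -0.83, 3.12],"twist":[-0.067, 0.0, 0.0]}
```

View pics/m1.png

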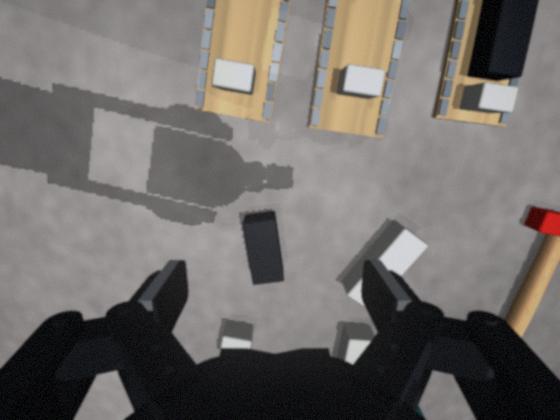

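The medium bar lies at (263,247), with the pale long bar well clear at (385,262). Moving down to pick it up.

play_rows:
  motion:
    - {"travel":[4,-0.6,3.2],"twist":[-0.067,0,0],"jaw":1}
    - {"travel":[5,-0.8,3.1],"twist":[-0.067,0,0],"jaw":1}
    - {"travel":[0,0,0],"twist":[0,0,0],"jaw":1}

```text
clock: 12.9
tcp_pos: [0.4621, -0.0494, 0.1719]
orientation: [1.014, 1.316, -1.007]
force: [-0.1, 1.0, -0.2]
opening: 0.0855
```

```bash
python3 - <<'E'
from h import *
pose();plan([(.4565,-.0498,.081,.259,4)])
E
```

```text
t 12.9 tcp [ 0.4621 -0.0494  0.1719] psi 0.2655 down [ 0.008 -0.001 -1.   ] f [-0.1  1.  -0.2] open 0.0855 j [-0.27 -0.23  2.1   0.    1.26 -0.53]
# to [0.4565, -0.0498, 0.081, 0.259, 4.0] rows 3
{"travel":[3.03, -0.21, -0.05],"twist":[0.002, 0.001, -0.003]}
{"travel":[3.03, -0.2, -0.04],"twist":[0.002, 0.001, -0.003]}
{"travel":[3.03, -0.19, -0.04],"twist":[0.002, 0.001, -0.003]}
```

play_rows:
  motion:
    - {"travel":[3,-0.4,-0.05],"twist":[0.002,0.004,-0.004],"jaw":1}
    - {"travel":[3,-0.4,-0.05],"twist":[0.002,0.004,-0.004],"jaw":1}
    - {"travel":[2,-0.3,0],"twist":[0,0.004,-0.003],"jaw":1}
    - {"travel":[0,0,0],"twist":[0,0,0],"jaw":1}

```text
clock: 13.4
tcp_pos: [0.4605, -0.0478, 0.0992]
orientation: [1.019, 1.32, -1.002]
force: [-0.3, -0.2, -0.6]
opening: 0.0853
```

```bash
python3 - <<'E'
from h import *
pose();plan([(.4565,-.0498,.081,.259,4)])
E
```

```text
t 13.4 tcp [ 0.4605 -0.0478  0.0992] psi 0.2659 down [ 0.009  0.006 -1.   ] f [-0.3 -0.2 -0.6] open 0.0853 j [-0.27 -0.12  2.15  0.01  1.11 -0.54]
# to [0.4565, -0.0498, 0.081, 0.259, 4.0] rows 1
{"travel":[1.82, -0.46, 0.09],"twist":[0.007, -0.004, -0.011]}
```

play_rows:
  motion:
    - {"travel":[1.9,-0.5,0.1],"twist":[0.007,-0.004,-0.011],"jaw":1}
    - {"travel":[0,0,0],"twist":[0,0,0],"jaw":1}

```text
clock: 13.65
tcp_pos: [0.4588, -0.0494, 0.0824]
orientation: [1.015, 1.316, -1.014]
force: [-0.9, 0.6, -0.4]
opening: 0.0854
```

```bash
python3 - <<'E'
from h import *
pose();plan([(.4565,-.0498,.081,.259,4)])
E
```

```text
t 13.65 tcp [ 0.4588 -0.0494  0.0824] psi 0.2603 down [ 0.005 -0.002 -1.   ] f [-0.9  0.6 -0.4] open 0.0854 j [-0.27 -0.09  2.15 -0.    1.07 -0.53]
# to [0.4565, -0.0498, 0.081, 0.259, 4.0] rows 1
{"travel":[0.14, -0.23, -0.02],"twist":[0.001, 0.003, -0.004]}
```

play_rows:
  motion:
    - {"travel":[0.1,-0.23,0],"twist":[0,0.003,-0.004],"jaw":1}
    - {"travel":[0,0,0],"twist":[0,0,0],"jaw":0.2}
    - {"travel":[0,0,0],"twist":[0,0,0],"jaw":0.2}
    - {"travel":[0,0,0],"twist":[0,0,0],"jaw":0.2}
    - {"travel":[0,0,0],"twist":[0,0,0],"jaw":0.2}
    - {"travel":[0,0,0],"twist":[0,0,0],"jaw":0.2}

```text
clock: 14.4
tcp_pos: [0.4579, -0.0505, 0.0835]
orientation: [1.016, 1.317, -1.014]
force: [0.1, -0.7, -0.2]
opening: 0.0346
```

```bash
python3 - <<'E'
from h import *
pose();plan([(.4565,-.0498,.16,.259,4),(.4141,.1834,.16,-.053)])
E
```

```text
t 14.4 tcp [ 0.4579 -0.0505  0.0835] psi 0.2597 down [ 0.003 -0.001 -1.   ] f [ 0.1 -0.7 -0.2] open 0.0346 j [-0.27 -0.09  2.15 -0.    1.08 -0.53]
# to [0.4565, -0.0498, 0.16, 0.259, 4.0] rows 2
{"travel":[-3.83, -0.05, -0.04],"twist":[0.0, 0.001, -0.001]}
{"travel":[-3.83, -0.05, -0.05],"twist":[0.0, 0.001, -0.001]}
# to [0.4141, 0.1834, 0.16, -0.053] rows 4
{"travel":[0.0, 0.47, -5.91],"twist":[0.078, 0.0, -0.0]}
{"travel":[0.0, 0.01, -5.93],"twist":[0.078, 0.0, -0.0]}
{"travel":[0.0, -0.45, -5.91],"twist":[0.078, 0.0, 0.0]}
{"travel":[0.0, -0.91, -5.85],"twist":[0.078, -0.0, 0.0]}
```

play_rows:
  motion:
    - {"travel":[-4,0,0],"twist":[0,0,0],"jaw":0.2}
    - {"travel":[-5,0,0],"twist":[0,0,0],"jaw":0.2}
    - {"travel":[-1,0.5,-5.9],"twist":[0.078,0,0],"jaw":0.2}
    - {"travel":[0,0,-5.9],"twist":[0.078,0,0],"jaw":0.2}
    - {"travel":[0,-0.5,-5.9],"twist":[0.078,0,0],"jaw":0.2}
    - {"travel":[0,-0.9,-5.0],"twist":[0.078,0,0],"jaw":0.2}
    - {"travel":[0,0,0],"twist":[0,0,0],"jaw":0.2}
    - {"travel":[0,0,0],"twist":[0,0,0],"jaw":0.2}

```text
clock: 15.4
tcp_pos: [0.4128, 0.18, 0.1838]
orientation: [1.258, 1.179, -1.258]
force: [-0.8, 0.4, -2.2]
opening: 0.0351
```

```bash
python3 - <<'E'
from h import *
pose();plan([(.4141,.1824,.14,-.053)])
E
```

```text
t 15.4 tcp [0.4128 0.18   0.1838] psi -0.0663 down [-0.001  0.001 -1.   ] f [-0.8  0.4 -2.2] open 0.0351 j [ 0.25 -0.28  2.12  0.    1.3   0.31]
# to [0.4141, 0.1824, 0.14, -0.053] rows 1
{"travel":[4.38, 0.12, -0.24],"twist":[-0.013, -0.001, 0.001]}
```

play_rows:
  motion:
    - {"travel":[4.4,0,-0.24],"twist":[-0.013,0,0],"jaw":0.2}
    - {"travel":[0,0,0],"twist":[0,0,0],"jaw":0.2}

```text
clock: 15.65
tcp_pos: [0.4135, 0.1807, 0.139]
orientation: [1.25, 1.183, -1.25]
force: [0.2, -1.4, -2.6]
opening: 0.0346
```

```bash
python3 - <<'E'
from h import *
pose();plan([(.4141,.1824,.11,-.053)])
E
```

```text
t 15.65 tcp [0.4135 0.1807 0.139 ] psi -0.0555 down [-0.001  0.001 -1.   ] f [ 0.2 -1.4 -2.6] open 0.0346 j [ 0.25 -0.21  2.15  0.    1.2   0.3 ]
# to [0.4141, 0.1824, 0.11, -0.053] rows 1
{"travel":[2.9, 0.05, -0.17],"twist":[-0.003, -0.001, 0.001]}
```

play_rows:
  motion:
    - {"travel":[3.1,0.05,-0.17],"twist":[-0.003,0,0],"jaw":0.2}
    - {"travel":[0,0,0],"twist":[0,0,0],"jaw":0.2}

```text
clock: 15.9
tcp_pos: [0.4165, 0.181, 0.1104]
orientation: [1.253, 1.181, -1.248]
force: [-1.2, -0.1, -1.8]
opening: 0.0351
```

```bash
python3 - <<'E'
from h import *
pose();plan([(.4141,.1824,.093,-.053)])
E
```

```text
t 15.9 tcp [0.4165 0.181  0.1104] psi -0.056 down [ 0.003  0.001 -1.   ] f [-1.2 -0.1 -1.8] open 0.0351 j [ 0.25 -0.16  2.16  0.    1.14  0.3 ]
# to [0.4141, 0.1824, 0.093, -0.053] rows 1
{"travel":[1.74, -0.26, -0.12],"twist":[-0.003, -0.001, -0.003]}
```

play_rows:
  motion:
    - {"travel":[1.7,-0.3,-0.14],"twist":[-0.003,-0.001,-0.003],"jaw":0.2}
    - {"travel":[0,0,0],"twist":[0,0,0],"jaw":0.2}

```text
clock: 16.15
tcp_pos: [0.416, 0.1825, 0.0959]
orientation: [1.253, 1.18, -1.245]
force: [-0.8, 0.2, -1.7]
opening: 0.0346
```

```bash
python3 - <<'E'
from h import *
pose();plan([(.4141,.1824,.0915,-.053)])
E
```

```text
t 16.15 tcp [0.416  0.1825 0.0959] psi -0.0546 down [ 0.005  0.002 -1.   ] f [-0.8  0.2 -1.7] open 0.0346 j [ 0.25 -0.13  2.17  0.    1.1   0.3 ]
# to [0.4141, 0.1824, 0.0915, -0.053] rows 1
{"travel":[0.44, -0.2, 0.02],"twist":[-0.002, -0.002, -0.005]}
```

play_rows:
  motion:
    - {"travel":[0.35,-0.22,0.02],"twist":[-0.002,-0.002,-0.005],"jaw":0.2}
    - {"travel":[0,0,0],"twist":[0,0,0],"jaw":0.2}
    - {"travel":[0.05,0,0],"twist":[0,0,0],"jaw":0.2}
    - {"travel":[0,0,0],"twist":[0,0,0],"jaw":0.2}

```text
clock: 16.65
tcp_pos: [0.4153, 0.1828, 0.094]
orientation: [1.25, 1.182, -1.244]
force: [0.4, 0.1, -2.6]
opening: 0.0346
```

```bash
python3 - <<'E'
from h import *
pose();plan([(.4141,.1824,.0915,-.053)])
E
```

```text
t 16.65 tcp [0.4153 0.1828 0.094 ] psi -0.0522 down [ 0.004  0.001 -1.   ] f [ 0.4  0.1 -2.6] open 0.0346 j [ 0.25 -0.13  2.17 -0.    1.1   0.3 ]
# to [0.4141, 0.1824, 0.0915, -0.053] rows 1
{"travel":[0.25, -0.12, 0.05],"twist":[0.001, -0.001, -0.004]}
```

play_rows:
  motion:
    - {"travel":[0.25,-0.15,0.04],"twist":[0,-0.001,-0.004],"jaw":0.2}
    - {"travel":[0,0,0],"twist":[0,0,0],"jaw":0.2}

```text
clock: 16.9
tcp_pos: [0.4139, 0.1826, 0.0917]
orientation: [1.248, 1.184, -1.247]
force: [-0.2, 0.0, -3.4]
opening: 0.035
```

play_rows:
  motion:
    - {"travel":[0.15,0,0],"twist":[0,0,0],"jaw":0.2}
    - {"travel":[0,0,0],"twist":[0,0,0],"jaw":0.2}

```text
clock: 17.15
tcp_pos: [0.4143, 0.1828, 0.0917]
orientation: [1.247, 1.184, -1.248]
force: [0.0, -0.8, -2.5]
opening: 0.0345
```

```bash
python3 - <<'E'
from h import *
pose();plan([(.4141,.1824,.0915,-.053)])
E
```

```text
t 17.15 tcp [0.4143 0.1828 0.0917] psi -0.052 down [-0.001 -0.    -1.   ] f [ 0.  -0.8 -2.5] open 0.0345 j [ 0.25 -0.12  2.17 -0.    1.1   0.3 ]
# to [0.4141, 0.1824, 0.0915, -0.053] rows 1
{"travel":[0.02, -0.02, 0.04],"twist":[0.001, 0.0, 0.001]}
```

play_rows:
  motion:
    - {"travel":[0.15,0,0.04],"twist":[0,0,0],"jaw":0.2}
    - {"travel":[0,0,0],"twist":[0,0,0],"jaw":0.2}

```text
clock: 17.4
tcp_pos: [0.4148, 0.1828, 0.0916]
orientation: [1.247, 1.185, -1.248]
force: [-0.1, -0.1, -2.5]
opening: 0.035
```

play_rows:
  motion:
    - {"travel":[0.15,0,0],"twist":[0,0,0],"jaw":0.2}
    - {"travel":[0,0,0],"twist":[0,0,0],"jaw":0.2}

```text
clock: 17.65
tcp_pos: [0.4151, 0.1829, 0.0916]
orientation: [1.246, 1.185, -1.249]
force: [-0.0, 0.4, -2.4]
opening: 0.035
```

play_rows:
  motion:
    - {"travel":[0.25,-0.12,0.02],"twist":[0,0,0],"jaw":0.2}
    - {"travel":[0.1,0,0],"twist":[0,0,0],"jaw":0.2}

```text
clock: 17.9
tcp_pos: [0.4156, 0.1831, 0.0915]
orientation: [1.247, 1.184, -1.248]
force: [-3.0, -0.7, 3.0]
opening: 0.0346
```

```bash
python3 - <<'E'
from h import *
pose();plan([(.4141,.1824,.0915,-.053)])
E
```

```text
t 17.9 tcp [0.4156 0.1831 0.0915] psi -0.0517 down [-0.001 -0.    -1.   ] f [-3.  -0.7  3. ] open 0.0346 j [ 0.25 -0.12  2.16 -0.    1.1   0.3 ]
# to [0.4141, 0.1824, 0.0915, -0.053] rows 1
{"travel":[-0.0, -0.14, 0.07],"twist":[0.001, 0.0, 0.001]}
```

play_rows:
  motion:
    - {"travel":[-0.15,-0.25,0.1],"twist":[0,0,0],"jaw":0.2}
    - {"travel":[0,0,0],"twist":[0,0,0],"jaw":0.2}

```text
clock: 18.15
tcp_pos: [0.4123, 0.182, 0.092]
orientation: [1.246, 1.185, -1.248]
force: [-1.1, -0.1, -2.1]
opening: 0.0348
```

```bash
python3 - <<'E'
from h import *
pose();plan([(.4141,.1824,.0915,-.053)])
E
```

```text
t 18.15 tcp [0.4123 0.182  0.092 ] psi -0.0517 down [-0.001 -0.001 -1.   ] f [-1.1 -0.1 -2.1] open 0.0348 j [ 0.25 -0.13  2.17 -0.    1.1   0.3 ]
# to [0.4141, 0.1824, 0.0915, -0.053] rows 1
{"travel":[0.05, 0.18, -0.05],"twist":[0.001, 0.001, 0.001]}
```

play_rows:
  motion:
    - {"travel":[0.1,0.1,-0.05],"twist":[0,0,0],"jaw":0.2}
    - {"travel":[0.1,0,0],"twist":[0,0,0],"jaw":0.2}

```text
clock: 18.4
tcp_pos: [0.413, 0.1822, 0.0915]
orientation: [1.243, 1.187, -1.252]
force: [-6.0, -1.3, 11.1]
opening: 0.0347
```

```bash
python3 - <<'E'
from h import *
pose();plan([(.4141,.1824,.0915,-.053)])
E
```

```text
t 18.4 tcp [0.413  0.1822 0.0915] psi -0.0515 down [-0.005 -0.002 -1.   ] f [-6.  -1.3 11.1] open 0.0347 j [ 0.25 -0.12  2.17 -0.    1.1   0.3 ]
# to [0.4141, 0.1824, 0.0915, -0.053] rows 1
{"travel":[0.0, 0.11, -0.02],"twist":[0.001, 0.002, 0.005]}
```

play_rows:
  motion:
    - {"travel":[0,0,0],"twist":[0,0,0],"jaw":0.8}
    - {"travel":[0,0,0],"twist":[0,0,0],"jaw":0.8}
    - {"travel":[0,0,0],"twist":[0,0,0],"jaw":0.8}

```text
clock: 18.77
tcp_pos: [0.4135, 0.1823, 0.0915]
orientation: [1.244, 1.186, -1.251]
force: [0.2, 0.0, -0.1]
opening: 0.0681
```

play_rows:
  motion:
    - {"travel":[-2,0,0],"twist":[0,0,0],"jaw":0.8}
    - {"travel":[-4,0,0],"twist":[0,0,0],"jaw":0.8}
    - {"travel":[-5,0,0],"twist":[0,0,0],"jaw":1}
    - {"travel":[-5,0,0],"twist":[0,0,0],"jaw":1}
    - {"travel":[-3,3,0],"twist":[-0.02,0,0],"jaw":1}
    - {"travel":[-1,5,-3],"twist":[-0.03,0,0],"jaw":1}
    - {"travel":[0,2,-2],"twist":[0,0,0],"jaw":1}
    - {"travel":[0,0,0],"twist":[0,0,0],"jaw":1}
    - {"travel":[0,0,0],"twist":[0,0,0],"jaw":1}

```text
clock: 19.9
tcp_pos: [0.517, 0.2301, 0.295]
orientation: [1.205, 1.211, -1.215]
force: [-1.3, 0.4, 0.1]
opening: 0.0853
```

```bash
python3 - <<'E'
from chk import *
pose(); s=r.snapshot("wrist");save(s,"b4");pickle.dump(s,open("b4.pkl","wb"))
u=proj(s,[[.414,.1834,.03]])[0].astype(int);print(u)
overlay(s,.414,.1834,-.053,.075,.095,.4141,.1834,-.053,u[0]-50,u[0]+50,max(0,u[1]-85),u[1]+80,3.5,"ov4")
E
```

```text
t 19.9 tcp [0.517  0.2301 0.295 ] psi -0.0005 down [-0.006 -0.003 -1.   ] f [-1.3  0.4  0.1] open 0.0853 j [ 0.29 -0.08  1.76 -0.    1.47  0.29]
[190 226]
```

View pics/b4.png

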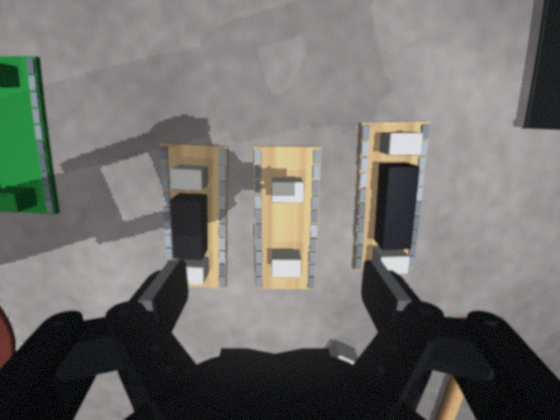

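View pics/ov4.png

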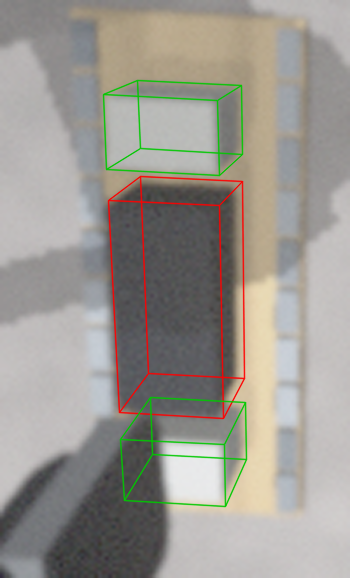

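Both bars sit in their gaps: the long one at (398,207) and the medium one at (189,226). Now I'll recheck the short gap.

```bash
python3 - <<'E'
from h import *
s=pickle.load(open("b4.pkl","rb"))
cv2.imwrite("pics/z4.png",cv2.resize(s["frame"][140:295,245:330],None,fx=3.8,fy=3.8,interpolation=cv2.INTER_CUBIC)[:,:,::-1])
plan([(.55,.0,.28,-.2),(.56,-.22,.25,-.2)])
E
```

```text
# to [0.55, 0.0, 0.28, -0.2] rows 4
{"travel":[0.38, 0.84, 5.75],"twist":[0.05, 0.001, 0.001]}
{"travel":[0.38, 1.12, 5.7],"twist":[0.05, 0.001, 0.001]}
{"travel":[0.38, 1.4, 5.64],"twist":[0.05, 0.001, 0.001]}
{"travel":[0.38, 1.68, 5.56],"twist":[0.05, 0.001, 0.001]}
# to [0.56, -0.22, 0.25, -0.2] rows 4
{"travel":[0.75, 1.34, 5.34],"twist":[0.0, 0.0, 0.0]}
{"travel":[0.75, 1.34, 5.34],"twist":[0.0, 0.0, 0.0]}
{"travel":[0.75, 1.34, 5.34],"twist":[0.0, 0.0, 0.0]}
{"travel":[0.75, 1.34, 5.34],"twist":[0.0, 0.0, 0.0]}
```

View pics/z4.png

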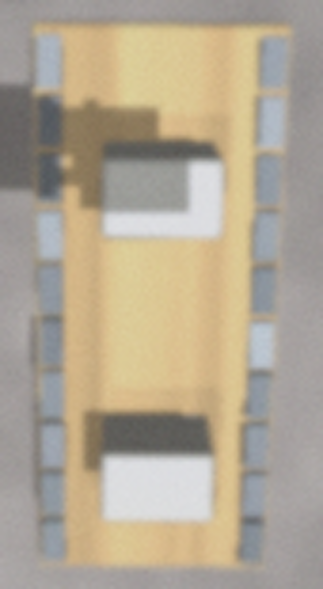

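```bash
python3 - <<'E'
from h import *
s=pickle.load(open("b4.pkl","rb"));c=pickle.load(open("b3.pkl","rb"))
S=crop(dict(blt=(20,38),brt=(260,38),brb=(240,546),blb=(34,545),ult=(86,160),urt=(195,160),urb=(195,236),ulb=(84,236),llt=(90,437),lrt=(191,437),lrb=(190,501),llb=(89,500)),(230,135),3.6)
T=crop(dict(blt=(33,23),brt=(291,25),brb=(265,566),blb=(38,565),ult=(104,159),urt=(223,159),urb=(222,238),ulb=(102,237),llt=(103,455),lrt=(212,454),lrb=(211,521),llb=(102,521)),(245,140),3.8)
for o in([(s,T)],[(c,S),(s,T)]):
    for fz in(0,1): gapfit(o,.07,(.5,.18,0),fz)
E
```

```text
gap x,y,yaw(,z): [ 0.5291  0.1814 -0.0079] rms px 0.44
gap x,y,yaw(,z): [ 0.5292  0.1809 -0.0079  0.0064] rms px 0.4
gap x,y,yaw(,z): [ 0.5291  0.1814 -0.0099] rms px 0.53
gap x,y,yaw(,z): [ 0.5292  0.1807 -0.01    0.0059] rms px 0.47
```

play_rows:
  motion:
    - {"travel":[0.4,0.8,5.7],"twist":[0.05,0.001,0.001],"jaw":1}
    - {"travel":[0.4,1.1,5.7],"twist":[0.05,0.001,0.001],"jaw":1}
    - {"travel":[0.4,1.4,5.6],"twist":[0.05,0.001,0.001],"jaw":1}
    - {"travel":[0.4,1.7,5.6],"twist":[0.05,0,0],"jaw":1}
    - {"travel":[0.8,1.3,5.4],"twist":[0,0,0],"jaw":1}
    - {"travel":[0.8,1.3,5.4],"twist":[0,0,0],"jaw":1}
    - {"travel":[0.8,1.3,5.4],"twist":[0,0,0],"jaw":1}
    - {"travel":[0.8,1.3,4],"twist":[0,0,0],"jaw":1}
    - {"travel":[0,0,0],"twist":[0,0,0],"jaw":1}
    - {"travel":[0,0,0],"twist":[0,0,0],"jaw":1}

```text
clock: 21.2
tcp_pos: [0.5495, -0.2214, 0.2445]
orientation: [1.36, 1.106, -1.363]
force: [-0.5, 1.1, -0.7]
opening: 0.0854
```

```bash
python3 - <<'E'
from h import *
pose(); s=r.snapshot("wrist");save(s,"s1");pickle.dump(s,open("s1.pkl","wb"));a=pickle.load(open("w1.pkl","rb"))
print(fit2([s],[.036,.05,.034],(.587,-.319,-.40)))
print(fit2([s,a],[.036,.05,.034],(.587,-.319,-.40),fixz=False))
plan([(.587,-.319,.16,-.40)])
E
```

```text
t 21.2 tcp [ 0.5495 -0.2214  0.2445] psi -0.2084 down [-0.003  0.001 -1.   ] f [-0.5  1.1 -0.7] open 0.0854 j [-0.51  0.02  1.75 -0.    1.38 -0.3 ]
(array([ 0.5873178 , -0.31934756, -0.39697827,  0.00146885]), np.float64(0.008014361565251519))
(array([ 0.58741315, -0.320286  , -0.3950023 ,  0.00114479,  0.01517679]), np.float64(0.014281808682472218))
# to [0.587, -0.319, 0.16, -0.4] rows 3
{"travel":[2.81, 1.9, 2.94],"twist":[0.064, 0.0, 0.001]}
{"travel":[2.81, 2.08, 2.81],"twist":[0.064, 0.0, 0.001]}
{"travel":[2.81, 2.26, 2.67],"twist":[0.064, 0.0, 0.001]}
```

View pics/s1.png

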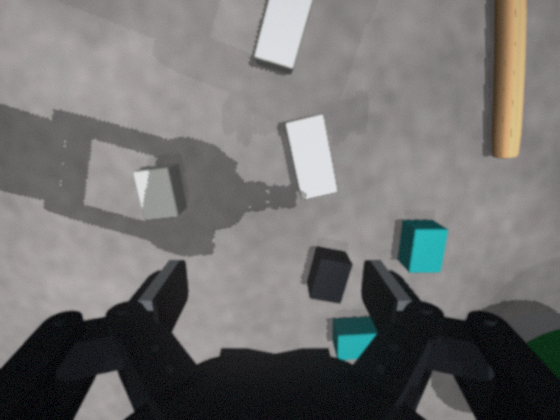

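The short black bar is at (330,273), with the turquoise blocks at (354,338) and (422,246). Those stay clear of the fingers at an 0.8 jaw.

play_rows:
  motion:
    - {"travel":[2.8,1.9,3.0],"twist":[0.064,0,0],"jaw":0.8}
    - {"travel":[2.8,2.1,2.8],"twist":[0.064,0,0],"jaw":0.8}
    - {"travel":[2.6,2.2,2.7],"twist":[0.064,0,0],"jaw":0.8}
    - {"travel":[0,0,0],"twist":[0,0,0],"jaw":0.8}

```text
clock: 21.75
tcp_pos: [0.5891, -0.3159, 0.1636]
orientation: [1.496, 0.993, -1.494]
force: [0.2, 0.6, 0.8]
opening: 0.0682
```

```bash
python3 - <<'E'
from h import *
pose();plan([(.5873,-.3195,.13,-.397,4)]);s=r.snapshot("wrist");save(s,"s2")
E
```

```text
t 21.75 tcp [ 0.5891 -0.3159  0.1636] psi -0.3971 down [ 0.001 -0.    -1.   ] f [0.2 0.6 0.8] open 0.0682 j [-0.6   0.27  1.61  0.    1.26 -0.21]
# to [0.5873, -0.3195, 0.13, -0.397, 4.0] rows 1
{"travel":[3.36, -0.03, 0.4],"twist":[-0.0, -0.0, -0.001]}
```

View pics/s2.png

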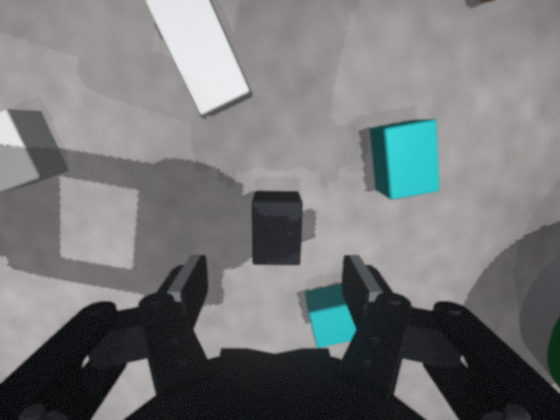

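play_rows:
  motion:
    - {"travel":[3.3,-0.1,0.4],"twist":[0,0,0],"jaw":0.8}
    - {"travel":[2.5,-0.1,0],"twist":[0,0,0],"jaw":0.8}
    - {"travel":[0,0,0],"twist":[0,0,0],"jaw":0.8}

```text
clock: 22.18
tcp_pos: [0.5889, -0.3143, 0.1123]
orientation: [1.493, 0.99, -1.482]
force: [-0.5, 0.5, 0.7]
opening: 0.0684
```

```bash
python3 - <<'E'
from h import *
pose();plan([(.5873,-.3195,.081,-.397,4)])
E
```

```text
t 22.18 tcp [ 0.5889 -0.3143  0.1123] psi -0.389 down [ 0.01  -0.004 -1.   ] f [-0.5  0.5  0.7] open 0.0684 j [-0.6   0.32  1.64  0.    1.16 -0.21]
# to [0.5873, -0.3195, 0.081, -0.397, 4.0] rows 1
{"travel":[3.13, 0.01, 0.54],"twist":[0.008, 0.0, -0.011]}
```

play_rows:
  motion:
    - {"travel":[3.1,-0.1,0.55],"twist":[0.008,0,-0.011],"jaw":0.8}
    - {"travel":[0,0,0],"twist":[0,0,0],"jaw":0.8}

```text
clock: 22.42
tcp_pos: [0.5884, -0.3179, 0.0861]
orientation: [1.494, 0.991, -1.489]
force: [-0.0, 0.3, -0.2]
opening: 0.0681
```

```bash
python3 - <<'E'
from h import *
pose();plan([(.5873,-.3195,.081,-.397,4)])
E
```

```text
t 22.43 tcp [ 0.5884 -0.3179  0.0861] psi -0.3937 down [ 0.005 -0.003 -1.   ] f [-0.   0.3 -0.2] open 0.0681 j [-0.61  0.36  1.64  0.    1.13 -0.21]
# to [0.5873, -0.3195, 0.081, -0.397, 4.0] rows 1
{"travel":[0.51, -0.05, 0.19],"twist":[0.003, 0.001, -0.006]}
```

play_rows:
  motion:
    - {"travel":[0.4,-0.1,0.2],"twist":[0.003,0.001,-0.006],"jaw":0.8}
    - {"travel":[0,0,0],"twist":[0,0,0],"jaw":0.8}
    - {"travel":[0,0,0],"twist":[0,0,0],"jaw":0.2}
    - {"travel":[0,0,0],"twist":[0,0,0],"jaw":0.2}
    - {"travel":[0,0,0],"twist":[0,0,0],"jaw":0.2}
    - {"travel":[0,0,0],"twist":[0,0,0],"jaw":0.2}
    - {"travel":[0,0,0],"twist":[0,0,0],"jaw":0.2}

```text
clock: 23.3
tcp_pos: [0.5899, -0.3203, 0.0895]
orientation: [1.495, 0.986, -1.488]
force: [-0.5, -0.3, 0.7]
opening: 0.0348
```

```bash
python3 - <<'E'
from h import *
pose();plan([(.5873,-.3195,.20,-.397,6),(.5291,.1814,.20,-.0095)])
E
```

```text
t 23.3 tcp [ 0.5899 -0.3203  0.0895] psi -0.3953 down [ 0.008 -0.005 -1.   ] f [-0.5 -0.3  0.7] open 0.0348 j [-0.61  0.36  1.64  0.    1.13 -0.21]
# to [0.5873, -0.3195, 0.2, -0.397, 6.0] rows 2
{"travel":[-5.53, -0.08, 0.02],"twist":[0.001, 0.001, -0.005]}
{"travel":[-5.52, -0.11, 0.02],"twist":[0.001, 0.001, -0.005]}
# to [0.5291, 0.1814, 0.2, -0.0095] rows 9
{"travel":[-0.0, -2.75, -4.88],"twist":[-0.043, 0.0, -0.0]}
{"travel":[-0.0, -2.54, -5.0],"twist":[-0.043, 0.0, 0.0]}
{"travel":[-0.0, -2.32, -5.1],"twist":[-0.043, 0.0, 0.0]}
{"travel":[-0.0, -2.1, -5.2],"twist":[-0.043, 0.0, 0.0]}
{"travel":[-0.0, -1.87, -5.28],"twist":[-0.043, 0.0, 0.0]}
{"travel":[-0.0, -1.64, -5.36],"twist":[-0.043, 0.0, 0.0]}
{"travel":[-0.0, -1.41, -5.42],"twist":[-0.043, 0.0, -0.0]}
{"travel":[-0.0, -1.18, -5.48],"twist":[-0.043, -0.0, 0.0]}
{"travel":[-0.0, -0.94, -5.52],"twist":[-0.043, 0.0, 0.0]}
```

play_rows:
  motion:
    - {"travel":[-3,0,0],"twist":[0,0,0],"jaw":0.2}
    - {"travel":[-5.5,0,0],"twist":[0,0,0],"jaw":0.2}
    - {"travel":[-3,-1,-3],"twist":[-0.03,0,-0.005],"jaw":0.2}
    - {"travel":[-1,-2.7,-4.9],"twist":[-0.043,0,0],"jaw":0.2}
    - {"travel":[0,-2.5,-5],"twist":[-0.043,0,0],"jaw":0.2}
    - {"travel":[0,-2.3,-5.1],"twist":[-0.043,0,0],"jaw":0.2}
    - {"travel":[0,-2.1,-5.2],"twist":[-0.043,0,0],"jaw":0.2}
    - {"travel":[0,-1.9,-5.3],"twist":[-0.043,0,0],"jaw":0.2}
    - {"travel":[0,-1.6,-5.4],"twist":[-0.043,0,0],"jaw":0.2}
    - {"travel":[0,-1.3,-5.4],"twist":[-0.043,0,0],"jaw":0.2}
    - {"travel":[0,0,-3],"twist":[-0.04,0,0],"jaw":0.2}
    - {"travel":[0,0,0],"twist":[0,0,0],"jaw":0.2}

```text
clock: 24.8
tcp_pos: [0.5317, 0.1431, 0.2133]
orientation: [1.22, 1.203, -1.221]
force: [0.1, -0.1, -1.9]
opening: 0.0349
```

```bash
python3 - <<'E'
from h import *
pose();plan([(.5291,.1815,.20,-.0095)]);s=r.snapshot("wrist");save(s,"s3")
E
```

```text
t 24.8 tcp [0.5317 0.1431 0.2133] psi -0.0147 down [-0.001  0.    -1.   ] f [ 0.1 -0.1 -1.9] open 0.0349 j [ 0.13 -0.05  1.87  0.    1.32  0.14]
# to [0.5291, 0.1815, 0.2, -0.0095] rows 1
{"travel":[1.33, -0.32, -3.83],"twist":[-0.005, -0.0, 0.001]}
```

View pics/s3.png

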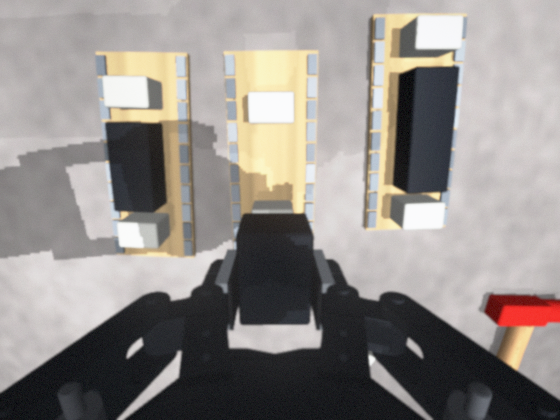

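The short bar is held squarely at (276,270), over the middle board, and both placed bars look centred. Moving over the gap and down.

play_rows:
  motion:
    - {"travel":[2,-0.3,-3.9],"twist":[-0.005,0,0],"jaw":0.2}
    - {"travel":[3,-0.1,0],"twist":[0,0,0],"jaw":0.2}
    - {"travel":[0,0,0],"twist":[0,0,0],"jaw":0.2}

```text
clock: 25.22
tcp_pos: [0.529, 0.179, 0.1621]
orientation: [1.22, 1.201, -1.222]
force: [-0.5, 0.3, -1.4]
opening: 0.0343
```

```bash
python3 - <<'E'
from h import *
pose();plan([(.5291,.1815,.135,-.0095)])
E
```

```text
t 25.23 tcp [0.529  0.179  0.1621] psi -0.0161 down [-0.001 -0.001 -1.   ] f [-0.5  0.3 -1.4] open 0.0343 j [ 0.19  0.03  1.89 -0.    1.23  0.21]
# to [0.5291, 0.1815, 0.135, -0.0095] rows 1
{"travel":[2.71, 0.01, -0.25],"twist":[-0.007, 0.001, 0.001]}
```

play_rows:
  motion:
    - {"travel":[2.8,-0.1,-0.28],"twist":[-0.007,0,0],"jaw":0.2}
    - {"travel":[0,0,0],"twist":[0,0,0],"jaw":0.2}

```text
clock: 25.48
tcp_pos: [0.5296, 0.18, 0.1359]
orientation: [1.218, 1.201, -1.218]
force: [0.2, -0.2, -1.8]
opening: 0.0347
```

```bash
python3 - <<'E'
from h import *
pose();plan([(.5291,.1815,.11,-.0095)])
E
```

```text
t 25.48 tcp [0.5296 0.18   0.1359] psi -0.0123 down [ 0.002 -0.001 -1.   ] f [ 0.2 -0.2 -1.8] open 0.0347 j [ 0.2   0.06  1.9  -0.    1.18  0.21]
# to [0.5291, 0.1815, 0.11, -0.0095] rows 1
{"travel":[2.59, -0.06, -0.16],"twist":[-0.003, 0.001, -0.002]}
```

play_rows:
  motion:
    - {"travel":[2.5,-0.25,-0.18],"twist":[-0.003,0.001,-0.002],"jaw":0.2}
    - {"travel":[0,0,0],"twist":[0,0,0],"jaw":0.2}

```text
clock: 25.72
tcp_pos: [0.5302, 0.1808, 0.1151]
orientation: [1.221, 1.2, -1.213]
force: [-0.6, 0.6, -0.9]
opening: 0.0345
```

```bash
python3 - <<'E'
from h import *
pose();plan([(.5291,.1815,.0985,-.0095)])
E
```

```text
t 25.73 tcp [0.5302 0.1808 0.1151] psi -0.0117 down [ 0.006  0.001 -1.   ] f [-0.6  0.6 -0.9] open 0.0345 j [ 0.2   0.09  1.91 -0.    1.14  0.21]
# to [0.5291, 0.1815, 0.0985, -0.0095] rows 1
{"travel":[1.66, -0.12, -0.07],"twist":[-0.002, -0.001, -0.006]}
```

play_rows:
  motion:
    - {"travel":[1.4,-0.2,-0.08],"twist":[-0.002,-0.001,-0.006],"jaw":0.2}
    - {"travel":[0,0,0],"twist":[0,0,0],"jaw":0.2}

```text
clock: 25.98
tcp_pos: [0.5306, 0.1814, 0.1042]
orientation: [1.22, 1.201, -1.213]
force: [-0.8, -0.1, -1.5]
opening: 0.0346
```

```bash
python3 - <<'E'
from h import *
pose();plan([(.5291,.1815,.0975,-.0095)])
E
```

```text
t 25.98 tcp [0.5306 0.1814 0.1042] psi -0.0107 down [ 0.005  0.001 -1.   ] f [-0.8 -0.1 -1.5] open 0.0346 j [ 0.2   0.11  1.91 -0.    1.12  0.21]
# to [0.5291, 0.1815, 0.0975, -0.0095] rows 1
{"travel":[0.67, -0.16, -0.0],"twist":[-0.001, -0.001, -0.005]}
```

play_rows:
  motion:
    - {"travel":[0.5,-0.2,0],"twist":[-0.001,-0.001,-0.005],"jaw":0.2}
    - {"travel":[0,0,0],"twist":[0,0,0],"jaw":0.2}

```text
clock: 26.22
tcp_pos: [0.5294, 0.1816, 0.1002]
orientation: [1.218, 1.203, -1.215]
force: [-0.1, -0.6, -1.8]
opening: 0.0344
```

```bash
python3 - <<'E'
from h import *
pose();plan([(.5291,.1815,.0975,-.0095)])
E
```

```text
t 26.23 tcp [0.5294 0.1816 0.1002] psi -0.0097 down [ 0.002  0.    -1.   ] f [-0.1 -0.6 -1.8] open 0.0344 j [ 0.2   0.11  1.91 -0.    1.11  0.21]
# to [0.5291, 0.1815, 0.0975, -0.0095] rows 1
{"travel":[0.27, -0.03, 0.01],"twist":[-0.0, -0.0, -0.002]}
```

play_rows:
  motion:
    - {"travel":[0.25,-0.08,0],"twist":[0,0,-0.002],"jaw":0.2}
    - {"travel":[0,0,0],"twist":[0,0,0],"jaw":0.2}

```text
clock: 26.48
tcp_pos: [0.5289, 0.1817, 0.098]
orientation: [1.217, 1.204, -1.215]
force: [0.6, -0.7, -1.5]
opening: 0.0351
```

play_rows:
  motion:
    - {"travel":[0.2,-0.05,0],"twist":[0,0,0],"jaw":0.2}
    - {"travel":[0,0,0],"twist":[0,0,0],"jaw":0.2}

```text
clock: 26.72
tcp_pos: [0.5294, 0.182, 0.0979]
orientation: [1.218, 1.203, -1.214]
force: [-0.4, 0.1, -1.9]
opening: 0.0347
```

```bash
python3 - <<'E'
from h import *
pose();plan([(.5291,.1815,.0970,-.0095)])
E
```

```text
t 26.73 tcp [0.5294 0.182  0.0979] psi -0.0094 down [ 0.003  0.001 -1.   ] f [-0.4  0.1 -1.9] open 0.0347 j [0.2  0.12 1.91 0.   1.11 0.21]
# to [0.5291, 0.1815, 0.097, -0.0095] rows 1
{"travel":[0.09, -0.03, 0.05],"twist":[0.0, -0.001, -0.003]}
```

play_rows:
  motion:
    - {"travel":[0.2,-0.06,0.04],"twist":[0,-0.001,-0.003],"jaw":0.2}
    - {"travel":[0.1,0,0],"twist":[0,0,0],"jaw":0.2}

```text
clock: 26.98
tcp_pos: [0.5298, 0.1821, 0.0975]
orientation: [1.217, 1.204, -1.215]
force: [-1.9, -0.5, 4.2]
opening: 0.0341
```

```bash
python3 - <<'E'
from h import *
pose();plan([(.5291,.1815,.0970,-.0095)])
E
```

```text
t 26.98 tcp [0.5298 0.1821 0.0975] psi -0.0093 down [ 0.001  0.    -1.   ] f [-1.9 -0.5  4.2] open 0.0341 j [0.2  0.12 1.91 0.   1.11 0.21]
# to [0.5291, 0.1815, 0.097, -0.0095] rows 1
{"travel":[0.05, -0.07, 0.06],"twist":[0.0, -0.0, -0.001]}
```

Contact at the predicted height (0.0975). Releasing and retreating.

play_rows:
  motion:
    - {"travel":[0,0,0],"twist":[0,0,0],"jaw":0.75}
    - {"travel":[0,0,0],"twist":[0,0,0],"jaw":0.75}
    - {"travel":[0,0,0],"twist":[0,0,0],"jaw":0.75}

```text
clock: 27.35
tcp_pos: [0.53, 0.1821, 0.0974]
orientation: [1.217, 1.204, -1.215]
force: [-0.4, 0.4, 0.4]
opening: 0.0643
```

play_rows:
  motion:
    - {"travel":[-2,0,0],"twist":[0,0,0],"jaw":0.75}
    - {"travel":[-4,0,0],"twist":[0,0,0],"jaw":0.75}
    - {"travel":[-5,0,0],"twist":[0,0,0],"jaw":1}
    - {"travel":[-5,0,0],"twist":[0,0,0],"jaw":1}
    - {"travel":[-3,0,-3],"twist":[0,0,0],"jaw":1}
    - {"travel":[-1,0,-3],"twist":[0,0,0],"jaw":1}
    - {"travel":[0,0,0],"twist":[0,0,0],"jaw":1}
    - {"travel":[0,0,0],"twist":[0,0,0],"jaw":1}

```text
clock: 28.35
tcp_pos: [0.5302, 0.2427, 0.3141]
orientation: [1.224, 1.199, -1.208]
force: [0.4, -0.3, -0.1]
opening: 0.0857
```

```bash
python3 - <<'E'
from chk import *
pose(); s=r.snapshot("wrist");save(s,"b5");pickle.dump(s,open("b5.pkl","wb"))
ims=[]
for L,G,x,y,w in((.075,.095,.4141,.1834,-.053),(.05,.07,.5291,.1815,-.0095),(.1,.12,.658,.2095,.029)):
    u=proj(s,[[x,y,.03]])[0].astype(int)
    overlay(s,x,y,w,L,G,x,y,w,u[0]-40,u[0]+40,u[1]-72,u[1]+72,3.3,"t");ims.append(cv2.imread("pics/t.png"))
cv2.imwrite("pics/ov5.png",np.hstack(ims))
c=r.snapshot("scene");cv2.imwrite("pics/b5s.png",cv2.resize(c["frame"][130:340,190:450],None,fx=2.8,fy=2.8,interpolation=cv2.INTER_CUBIC)[:,:,::-1])
E
```

```text
t 28.35 tcp [0.5302 0.2427 0.3141] psi -0.0106 down [ 0.01   0.003 -1.   ] f [ 0.4 -0.3 -0.1] open 0.0857 j [ 0.3  -0.06  1.71 -0.    1.48  0.31]
```

View pics/b5.png

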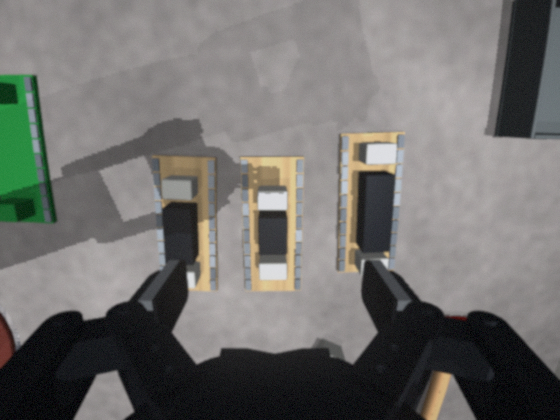

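View pics/ov5.png

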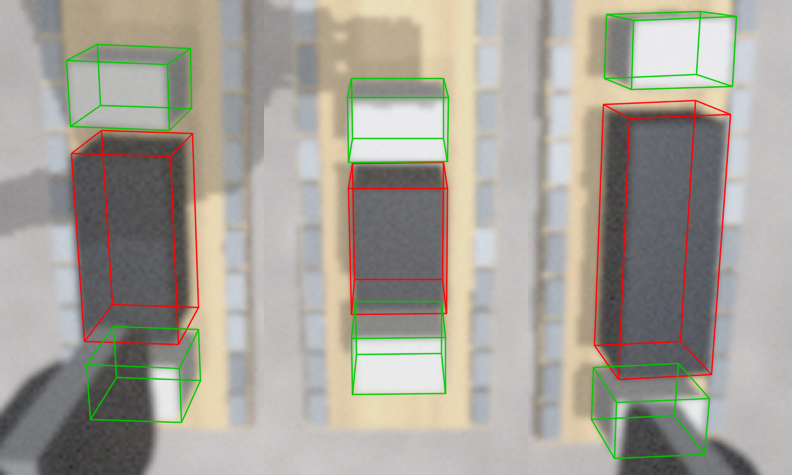

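View pics/b5s.png

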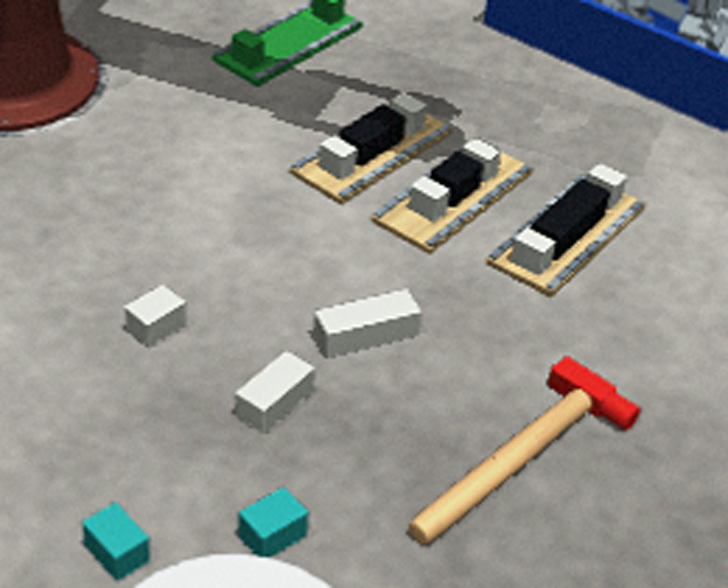

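All three bars lie flat in their gaps, within about 1–2 mm of the model overlays. The pale and turquoise bars are where they were and the arm is clear, so I'm handing in.

```bash
python3 -c "
from plant import r
print(r.sign_off())"
```

```text
the job is handed in; nothing more can be done
None
```

All three black slate bars are set in their gaps, in the order asked: long, then medium, then short. Each was lowered until it touched the board and then let go. The job took about 28 s of the 83 s allowed, and I handed it in with the gripper open and clear of everything.

**Final checks:**
- **Position:** in the last wrist picture, each bar matched an overlay of its gap's measured centre and direction to within about 1–2 mm.
- **Height:** each bar touched its board within 1 mm of the height predicted from its grasp. The highest wrist force I read was about 12 N.
- **Other objects:** in the last scene picture, the pale bars, turquoise blocks and green board look untouched.

**Where checks disagreed:**
- **Measured heights:** with height left free, the two-view fits for bars and boards came out up to about 3 mm off the stated values. I used the stated values.
- **Long bar:** one automatic fit put it about 3 mm off centre along the row. That fit seems to have counted a shaded stone face as part of the bar; the overlay showed the bar centred.

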